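# Book cartons of cut glass into the stock tray

## Robot

A 6-joint arm with a two-finger parallel gripper is mounted at the origin on the work surface. World frame = base frame: x ahead of the robot, y to its left, z up, the work surface at z = 0. Lengths are in m, angles in rad, forces in N, time in s.
With the tool pointing down it reaches from about 0.275 to 0.85 m from the base axis. Payload 5.2 kg.
Tool frame: the origin (TCP) lies midway between the tips of the shut fingers; the grasp point (between the pads) lies 19 mm behind it; z points along the fingers, y is the line along which they close (so a half turn about z gives the same grasp; the last joint's range is limited). The gripper opens to 85 mm and grips with 20 to 120 N. Pads are 22 mm wide; open, the fingers measure 114 mm over their backs; the gripper's body (76 mm by 85 mm) begins 54 mm behind the grasp point. The pads swing forward as they close: fully open they stand 13 mm farther back than shut.
Start: joints at [-1.429, 0.259, 1.535, -0, 1.348, -0.203], TCP at [0.186, -0.518, 0.231] pointing down, gripper open.
Joint ranges: [-3.14, 3.14], [-0.91, 2.08], [0.19, 2.58], [-1.22, 4.36], [0.22, 2.71], [-3.12, 3.12]. Speed limits (rad/s): [2.57, 2.57, 3.14, 3.14, 3.14, 3.14].

## Interface

Orientations are given as a unit quaternion [w, x, y, z].
In Python, from plant import sensors, viewer, workorder gives the robot as it stands.
- The arm moves only by the tool play_rows, never from a script. Its argument "commands" is a list of rows, each an object of numbers: "wx", "wy", "wz": the turn, a rotation vector about the tool's x, y, z in degrees; "x", "y", "z": the shift along the tool's x, y, z in mm; "hand": the closure, from -1 (fully open) to 1 (shut). In form: [{"wx": .., "wy": .., "wz": .., "x": .., "y": .., "z": .., "hand": ..}, ...]. A call has 1 to 5 rows; each row shifts and turns the commanded pose from where the row before left it, along the tool's axes as they then stand; what a row does not reach is not made up. A row lasts 1/8 s, in which the tool goes at most 62.5 mm and 10.7 degrees, less where a joint would pass 70% of its speed; a pose out of reach is approached as far as the arm can. A call with a gripper value outside its range is refused whole. The fingers move at their own pace and stop on an object; "newtons" is the grip in N (left out, the last holds). Time passes only in rows, so rows that do not move let the fingers close. It gives the time, the measured TCP pose, the force, the opening and the grip force at its end, in the units of the state.
- sensors.read_state(): the state, without advancing time (a new reading comes with each control period).
- viewer.grab_frame(name): name is "scene" or "side" or "wrist"; returns a dict with "img" (420x560x3 uint8, red, green, blue), "fx", "fy", "cx", "cy" (pixels), "rvec" (rotation vector, rad) and "tvec" (3), from world to camera coordinates, as OpenCV has them. Camera axes: x right, y down, z forward; pixel columns grow to the right and rows downward; lengths in m; the calibration is good to about 2 mm. A picture is of the moment at which its call begins. There is no depth.
- workorder.sign_off(): hands the job in; it is judged then, once.
The state is a dict: "t": time; "joints": joint angles; "qvel": joint speeds; "joint_torque": joint torques, N m; "ee_pos": TCP position; "ee_rot": TCP orientation; "contact_force": force on the tool from outside, world axes, zero at the start; "moment": the same for the moment, N m; "width": finger opening in m; "grasp_force": force on a finger pad.
Only numpy, scipy, OpenCV 4.12 (cv2) and the standard library are available. Lean on these libraries where they do the work, as an engineer would, in place of code of your own. Each camera call takes 0.05 s, during which the arm holds its last target. There are 200 camera calls.

## Task

Book the finished cartons into stock: with the hand scanner, read the bay label on the blue tray first and then the label on each carton that is there, in the order of the list on the booking screen (red band, yellow, green, blue), holding the scanner still over each label until it has read it. Then stand the scanner back in its holder nose down, and stack the cartons one on another on the pile in the tray, in any order, flat, label up and in line with the pile, lowering each one gently until you feel it land. Leave the glasses, the tape roll and the pen cup alone.

Things in the scene. Friction and masses are not known exactly. Their poses are not given: they have to be found in the camera images.
- scanner: Grey-and-black pistol barcode scanner, 0.25 kg, standing nose down in its holder. Origin: centre of the flat underside of its nose; z runs up the head. Black nose 62 (x) x 50 (y) mm, 30 mm tall; above it the grey head, 56 (x) x 44 (y) mm, up to 112 mm. Handle 32 mm wide, sticks out to x = 126 mm, its underside 78 mm up near the head and rising, its top at most 132 mm up.
- grip (a point): Where to grip the scanner: on the axis of its head, 80 mm above the underside of the nose, across y (44 mm wide); same axes as the scanner.
- window (a point): Centre of the scanner's window, under the nose; same axes as the scanner. The beam leaves along -z. Always on: it reads a label 50 to 150 mm in front of the window (best 100) once its beam axis has stayed within 12 mm of the label's centre, along each axis of the window, for a full second without a break.
- holder: Black desk holder for the scanner, fixed: base plate 125 x 105 x 6 mm with an open cup, 90 (x) x 78 (y) mm outside, 78 x 66 mm inside, rim 48 mm and floor 12 mm above the bench. Origin: centre of its underside. The scanner stands nose down on the cup floor, handle over the rim, about 8 mm of play all round, handle towards the holder's +x at the start.
- tray: Blue storage tray, fixed, x from -135 to +125 mm, 124 mm wide in y (154 over the post feet), 30 mm high. Origin: on its underside. At -x a solid flat ledge, 30 mm high, carries the bay label; the open part, with four upright posts, holds a started pile of firm kraft cartons, 140 x 66 mm like the loose ones. The pile's top lies 55 to 95 mm above the bench, not known beforehand. Neither shifts.
- post_a (a point): Top of one of the four steel posts (8 mm thick, knob 13 mm) that stand at the corners of the pile and keep it from being knocked off: at 62 mm either way along x and 66 mm either way along y from the pile's centre line, 248 mm tall. They leave 29 mm beside each long side of a carton; bring cartons in from above. This one stands at -x, -y.
- bay_label (a point): Centre of the bay label: white, 56 x 50 mm, with black bars, lying flat face up on the tray's ledge, 31 mm above the bench.
- pile_axis (a point): Point on the vertical centre line of the pile in the tray, at bench height (z = 0); x runs along the length of the pile's cartons.
- carton_red: Flat kraft carton with a red band round it near its -x end, 140 (x) x 66 (y) x 40 (z) mm, 0.2 to 0.42 kg, rigid. Origin: centre of the underside; z up. Lies flat on the bench, label up. May be absent (None). Grip it across its 66 mm width.
- label_red (a point): Centre of the white barcode label (50 x 40 mm) on top of the red-banded carton: 35 mm from the carton's centre towards +x, 41 mm above its underside.
- carton_yellow: Flat kraft carton with a yellow band round it near its -x end, 140 (x) x 66 (y) x 40 (z) mm, 0.2 to 0.42 kg, rigid. Origin: centre of the underside; z up. Lies flat on the bench, label up. May be absent (None). Grip it across its 66 mm width.
- label_yellow (a point): Centre of the white barcode label (50 x 40 mm) on top of the yellow-banded carton: 35 mm from the carton's centre towards +x, 41 mm above its underside.
- carton_green: Flat kraft carton with a green band round it near its -x end, 140 (x) x 66 (y) x 40 (z) mm, 0.2 to 0.42 kg, rigid. Origin: centre of the underside; z up. Lies flat on the bench, label up. May be absent (None). Grip it across its 66 mm width.
- label_green (a point): Centre of the white barcode label (50 x 40 mm) on top of the green-banded carton: 35 mm from the carton's centre towards +x, 41 mm above its underside.
- carton_blue: Flat kraft carton with a blue band round it near its -x end, 140 (x) x 66 (y) x 40 (z) mm, 0.2 to 0.42 kg, rigid. Origin: centre of the underside; z up. Lies flat on the bench, label up. May be absent (None). Grip it across its 66 mm width.
- label_blue (a point): Centre of the white barcode label (50 x 40 mm) on top of the blue-banded carton: 35 mm from the carton's centre towards +x, 41 mm above its underside.
- tumbler: Dark red glass tumbler, 64 mm across, 62 mm tall, standing among the cartons; bystander. Origin: centre of the underside.
- tape: Roll of brown tape lying flat, 68 mm across, 30 mm tall; bystander. Origin: centre of the underside.
- pen_cup: Blue glass cup of pens, 80 mm across, 145 mm tall with the pens; bystander, to the side. Origin: centre of the underside.
- blue_glass: Blue glass tumbler, 74 mm across, 80 mm tall; bystander, to the side. Origin: centre of the underside.

How it is judged:
By the outcome, as a careful person would: the job done as asked, in the order asked, and still so for the second after the job is handed in, with the robot touching nothing.
Of carton_red, carton_yellow, carton_green, carton_blue only 3 to 4 are there at a start; the rules pass over those that are not, and their reading is None.
At some moment in a run one of carton_red, carton_yellow, carton_green, carton_blue may be knocked a few centimetres aside while the robot is not near it.
It also fails if it takes over 210 s, if anything falls off the work surface, if the arm or the gripper's body presses on something with over 40 N, if the wrist force passes 120 N, or if a joint passes its speed limit or range.

## Working session

There is one attempt and no reset: what is moved stays moved. The work goes in short steps, Python scripts to look and compute and a tool call to move; the robot and the scene stay as the last step left them, time stands still between calls to the robot, and variables do not carry over. Pictures are saved under pics/ and viewed, at most 14 in all, crops included, and the job is handed in when it is done.

Besides the shell and the picture viewer there is one more tool, called after "Emit:" as name([rows], argument=value, ...), one row to a line, values as JSON. play_rows: Moves the arm, as the interface text tells. Its arguments: {"type":"object","properties":{"commands":{"type":"array","items":{"type":"object","properties":{"wx":{"type":"number"},"wy":{"type":"number"},"wz":{"type":"number"},"x":{"type":"number"},"y":{"type":"number"},"z":{"type":"number"},"hand":{"type":"number"}}}},"newtons":{"type":"number"}},"required":["commands"]}

```bash
ls; mkdir -p pics
cat > h.py <<'E'
import numpy as np, cv2
from scipy.spatial.transform import Rotation as R
from plant import sensors, viewer, workorder
def cam(name):
    f=viewer.grab_frame(name); f['R']=cv2.Rodrigues(np.array(f['rvec'],float))[0]; f['t']=np.array(f['tvec'],float).ravel(); return f
def save(f,p): cv2.imwrite('pics/'+p,cv2.cvtColor(f['img'],cv2.COLOR_RGB2BGR))
def ray(f,u,v):
    d=f['R'].T@np.array([(u-f['cx'])/f['fx'],(v-f['cy'])/f['fy'],1]); return -f['R'].T@f['t'],d
def onz(f,u,v,z):
    o,d=ray(f,u,v); return o+d*(z-o[2])/d[2]
def proj(f,p):
    q=f['R']@np.array(p,float)+f['t']; return q[0]/q[2]*f['fx']+f['cx'],q[1]/q[2]*f['fy']+f['cy']
E
python3 - <<'E'
from h import *
s=sensors.read_state(); print(s)
for n in('scene','side','wrist'):
    f=cam(n); save(f,n+'0.png'); print(n,f['fx'],f['cx'],f['cy'],-f['R'].T@f['t'],f['R'][2])
E
```

```text
pics
{'t': 0.0, 'joints': array([-1.42879628e+00,  2.59343894e-01,  1.53609366e+00,  1.45703756e-06,
        1.34802797e+00, -2.02794105e-01]), 'qvel': array([-0.00040909, -0.00103654,  0.00078618, -0.00078793,  0.00014562,
       -0.00015945]), 'joint_torque': array([-1.77698257e-03, -4.46031260e+01, -2.90585124e+01, -5.33735092e-04,
        1.16850217e-02, -1.14498960e-05]), 'ee_pos': array([ 0.18584896, -0.51707295,  0.23046999]), 'ee_rot': array([-9.35984956e-04,  9.85175988e-01,  1.71544149e-01,  2.91706212e-05]), 'contact_force': array([-0.1226116 ,  0.51335114,  0.34836237]), 'moment': array([ 0.03243656,  0.03320516, -0.00095176]), 'grasp_force': 0.0, 'width': 0.08538750008348753}
scene 498.2826589677907 276.793379587998 219.70788631881746 [ 1.176265   -0.39046834  1.36633634] [-0.43057054  0.26741027 -0.86203292]
side 390.8443291422891 279.0004871989587 207.294908622744 [0.10682676 0.70058537 0.67063416] [ 0.45091026 -0.74622193 -0.48972724]
wrist 369.6780349853412 282.3446031161034 213.31659374265206 [ 0.25454703 -0.4934208   0.37297517] [-0.26828446 -0.09515665 -0.95862853]
```

View pics/scene0.png

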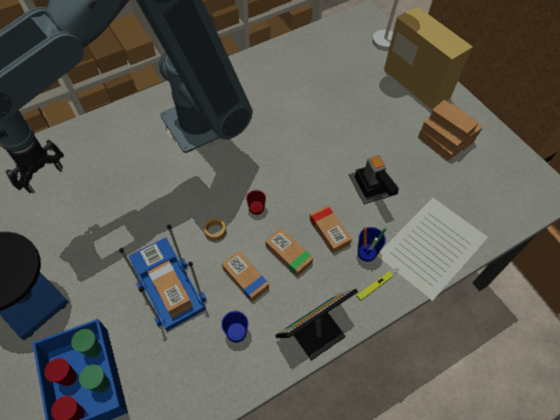

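View pics/side0.png

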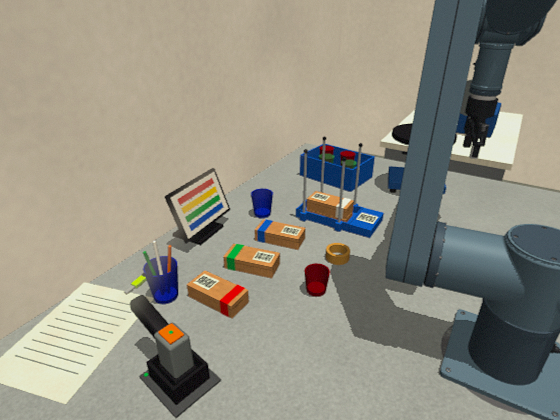

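Scene: red carton (330,228), green (289,252), blue (245,275), no yellow; tray (165,285) with bay label (152,253), scanner (375,180), tumbler (256,202), tape (215,229). Side shows the same, with the scanner at (172,350).

Run:
```python
from h import *
f=cam('scene'); img=f['img']
c=cv2.resize(img[140:340,110:410],None,fx=2.6,fy=2.6,interpolation=cv2.INTER_CUBIC); cv2.imwrite('pics/c1.png',c[:,:,::-1])
g=cam('side'); 
c=cv2.resize(g['img'][110:420,110:400],None,fx=1.9,fy=1.9,interpolation=cv2.INTER_CUBIC); cv2.imwrite('pics/c2.png',c[:,:,::-1])
hsv=cv2.cvtColor(img,cv2.COLOR_RGB2HSV)
H,S,V=[hsv[...,i].astype(int) for i in range(3)]
def comps(name,m,z,amin=25,close=0):
    m=m.astype(np.uint8)
    if close: m=cv2.morphologyEx(m,cv2.MORPH_CLOSE,np.ones((close,close)))
    cs,_=cv2.findContours(m,cv2.RETR_EXTERNAL,cv2.CHAIN_APPROX_NONE)
    for k in cs:
        a=cv2.contourArea(k)
        x,y=k[:,0].mean(0)
        if a<amin or not(110<x<420 and 140<y<340): continue
        P=np.array([onz(f,u,v,z)[:2]*1000 for u,v in k[:,0]],np.float32)
        r=cv2.minAreaRect(P); print(name,'px',np.round([x,y]),a,'rect',np.round(r[0],1),np.round(r[1],1),round(r[2],1))
print(V[253,152],S[253,152],V[228,400])
comps('white',(V>170)&(S<50),.041,40,5)
comps('kraft+',((H<25)&(S>90)&(V>110))|((V>170)&(S<50)),.04,200,3)
comps('red',((H<5)|(H>172))&(S>180)&(V>110),.04)
comps('green',(H>45)&(H<75)&(S>150),.04)
comps('blue',(H>100)&(H<130)&(S>150)&(V>90),.04)
comps('yellow',(H>22)&(H<38)&(S>150)&(V>120),.04)
```

```text
99 10 125
kraft+ px [171. 290.] 752.0 rect [ 557.3 -358.7] [106.6  65.5] 0.4
kraft+ px [241. 269.] 671.0 rect [ 602.2 -155.4] [102.7  64.4] 9.6
kraft+ px [285. 245.] 623.5 rect [601.3  -4.8] [103.1  64.8] 12.1
kraft+ px [330. 226.] 776.5 rect [616.4 150.7] [ 67.3 138.6] 87.2
red px [322. 214.] 99.0 rect [567.4 151.6] [64.7 20.1] 88.6
green px [298. 262.] 107.5 rect [667.7   2.6] [21.1 74.6] 17.7
blue px [239. 330.] 220.0 rect [ 759.8 -252.6] [58.2 46.6] 68.1
blue px [255. 285.] 122.0 rect [ 666.9 -145.7] [19.1 65.1] 9.4
blue px [366. 253.] 97.0 rect [748.  191.4] [48.2 39.7] 37.9
blue px [165. 280.] 2981.5 rect [ 522.5 -359.2] [125.7 255.7] 89.9
yellow px [375. 284.] 180.5 rect [844.1 150.2] [ 17.2 122.8] 5.6
```

View pics/c1.png

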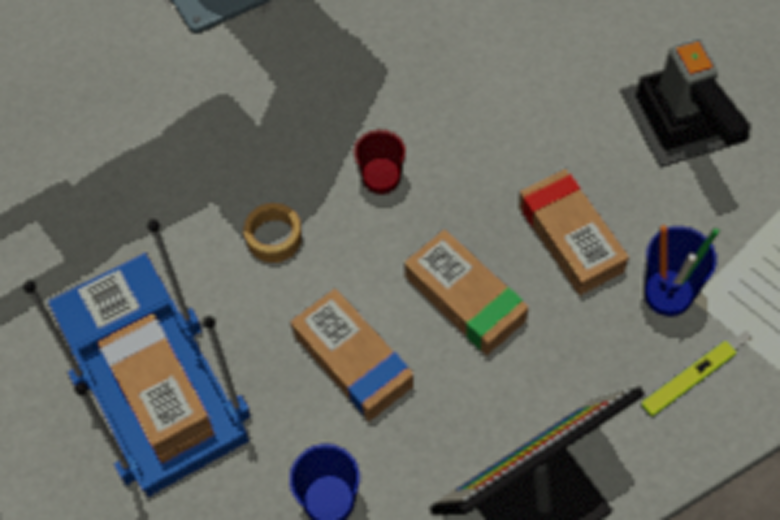

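View pics/c2.png

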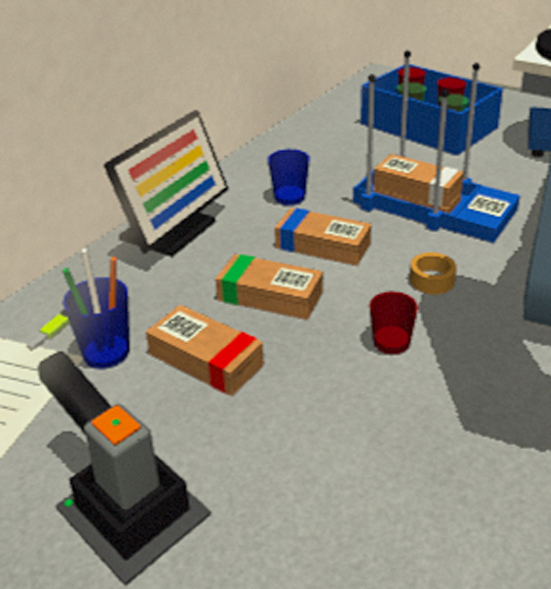

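Crop c1 (scale 2.6, offset 110,140): post knobs at (154,226), (30,286), (209,322), (81,388); scanner's orange top at (695,57), handle toward lower right. c2: orange top at (116,424), screen lists the four bands; no yellow carton anywhere.

```bash
cat >> h.py <<'E'
def hsv(f):
    h=cv2.cvtColor(f['img'],cv2.COLOR_RGB2HSV).astype(int); return h[...,0],h[...,1],h[...,2]
def blob(m,box,close=0):
    u0,v0,u1,v1=box; z=np.zeros(m.shape,np.uint8); z[v0:v1,u0:u1]=m[v0:v1,u0:u1]
    if close: z=cv2.morphologyEx(z,cv2.MORPH_CLOSE,np.ones((close,close)))
    cs,_=cv2.findContours(z,cv2.RETR_EXTERNAL,cv2.CHAIN_APPROX_NONE)
    k=max(cs,key=cv2.contourArea); mo=cv2.moments(k); return (mo['m10']/mo['m00'],mo['m01']/mo['m00']),k
def rect(f,k,z):
    return cv2.minAreaRect(np.array([onz(f,u,v,z)[:2]*1000 for u,v in k[:,0]],np.float32))
def tri(fa,a,fb,b):
    o1,d1=ray(fa,*a);o2,d2=ray(fb,*b)
    s=np.linalg.lstsq(np.c_[d1,-d2],o2-o1,rcond=None)[0]; p,q=o1+d1*s[0],o2+d2*s[1]; return (p+q)/2,np.linalg.norm(p-q)
def rr(r): return [np.round(r[0],1),np.round(r[1],1),round(r[2],1)]
E
python3 - <<'E'
from h import *
f=cam('scene');g=cam('side')
for p in [(154,226),(30,286),(209,322),(81,388)]:
    print('post',np.round(onz(f,p[0]/2.6+110,p[1]/2.6+140,.244)*1000))
H,S,V=hsv(f); Hg,Sg,Vg=hsv(g)
om=(H>4)&(H<18)&(S>190)&(V>120); a,k=blob(om,(365,150,390,172)); print('orange',a,cv2.contourArea(k),rr(rect(f,k,.124)))
b,k2=blob((Hg>4)&(Hg<18)&(Sg>190)&(Vg>120),(155,320,190,345)); print(b,rr(rect(g,k2,.124))); print('tri',tri(f,a,g,b))
# holder base dark
for n,ff,bx in(('scene',f,(345,150,400,210)),('side',g,(125,280,240,420))):
    h,s,v=hsv(ff); m=(v<45); p,k=blob(m,bx); print('dark',n,p,cv2.contourArea(k),rr(rect(ff,k,.05)))
# labels
for n,bx,z in(('bay',(140,240,165,268),.031),('pile',(160,280,190,310),.07),('red',(325,220,350,245),.041),('green',(270,228,295,255),.041),('blue',(225,250,250,278),.041)):
    p,k=blob((S<70)&(V>90) if n!='bay' else (S<60)&(V>80),bx,3); print(n,p,cv2.contourArea(k),rr(rect(f,k,z)))
# pile height: pile top label both views
p,k=blob((S<70)&(V>90),(160,280,190,310),3)
q,kq=blob((Sg<80)&(Vg>110),(312,188,332,206),3); print('side pile label',q,tri(f,p,g,q))
t,kt=blob((S<70)&(V>90),(145,260,178,282),3); tq,_=blob((Sg<80)&(Vg>110),(335,195,355,212),3); print('tape',t,tq,tri(f,t,g,tq))
p,k=blob((Vg<60),(110,290,180,345));
E
```

```text
post [ 492. -292.  244.]
post [ 491. -423.  244.]
post [ 614. -292.  244.]
post [ 614. -423.  244.]
orange (376.7813333333333, 161.89866666666666) 62.5 [array([536.6, 369.8]), array([25.1, 35.8]), 80.0]
(170.6073232323232, 333.1306818181818) [array([540.2, 367.7]), array([29.6, 41.6]), 76.9]
tri (array([0.53790243, 0.36893586, 0.12576111]), np.float64(0.0010268888055401893))
dark scene (374.50325379609546, 183.06995661605205) 922.0 [array([551.7, 363.3]), array([113.9, 144.9]), 79.6]
dark side (178.58452950558214, 378.18033720665295) 1463.0 [array([523.8, 380.1]), array([ 88.9, 117. ]), 78.2]
bay (149.94986449864498, 251.30713640469736) 369.0 [array([ 408.7, -357.1]), array([58.7, 85.8]), 77.7]
pile (173.28148148148145, 294.91555555555556) 225.0 [array([ 588.3, -358.6]), array([40.6, 49.2]), 89.1]
red (336.4744318181818, 234.1619318181818) 176.0 [array([650.9, 149.9]), array([41.5, 49.9]), 87.7]
green (281.18099787685776, 237.28874734607214) 314.0 [array([ 5.799e+02, -2.000e-01]), array([73.4, 75.3]), 59.1]
blue (236.47331460674158, 260.06788389513105) 356.0 [array([ 576.6, -154.1]), array([71.4, 78.8]), 60.5]
side pile label (321.2833333333333, 193.13859649122804) (array([ 0.58687521, -0.36075159,  0.07280577]), np.float64(0.006370882574541674))
tape (160.79203109815353, 271.4645286686103) (343.75321637426896, 201.65380116959062) (array([ 0.5027701 , -0.35929573,  0.06529412]), np.float64(0.0012114820126971392))
```

Posts give the pile axis at (552.8,-357.5), yaw 0 (131 x 123 mm spacing fits), and a pile top near 70 mm. The scanner is at (538,369), yaw about -11. Next I plan the move to it.

```bash
cat >> h.py <<'E'
import json
def yaw_of(s):
    X=R.from_quat(np.roll(s['ee_rot'],-1)).as_matrix()[:,0]; return np.degrees(np.arctan2(X[1],X[0]))
def plan(wps,start=None):
    """wps: (x,y,z mm,yaw deg,n rows); prints rounded tool-frame rows"""
    s=sensors.read_state(); 
    if start is None: p=s['ee_pos']*1000; y=yaw_of(s)
    else: p=np.array(start[:3],float); y=start[3]
    rows=[]
    for x,yy,z,yaw,n in wps:
        t=np.array([x,yy,z],float); dy0=(yaw-y)
        for i in range(n):
            step=(t-p)/(n-i); dyaw=(yaw-y)/(n-i); c,sn=np.cos(np.radians(y)),np.sin(np.radians(y))
            r=[round(v) if n-i>1 else round(v,1) for v in (c*step[0]+sn*step[1], sn*step[0]-c*step[1], -step[2])]; w=round(-dyaw,1)
            p=p+np.array([c*r[0]+sn*r[1], sn*r[0]-c*r[1], -r[2]]); y-=w
            rows.append({k:v for k,v in zip(('x','y','z','wz'),r+[w]) if v})
    for i in range(0,len(rows),5): print(json.dumps(rows[i:i+5]))
    print('end',np.round(p,1),round(y,1),len(rows))
def st():
    s=sensors.read_state(); print('t',round(s['t'],2),'pos',np.round(s['ee_pos']*1000,1),'yaw',round(yaw_of(s),2),'Z',np.round(R.from_quat(np.roll(s['ee_rot'],-1)).as_matrix()[:,2],3),'F',np.round(s['contact_force'],1),'w',round(s['width'],4),'g',round(s['grasp_force'],1)); return s
E
python3 - <<'E'
from h import *
f=cam('scene');H,S,V=hsv(f)
kr=(H<25)&(S>90)&(V>80)
for n,c,z in(('bay',(151.9,254.6),.031),('green',(280.8,241.2),.041),('blue',(237.5,265),.041),('red',(336.5,234.2),.041)):
    u,v=map(int,np.round(c)); bx=(u-13,v-13,u+14,v+14)
    m=(S<90)&(V>50) if n!='bay' else (S<110)
    z8=np.zeros(m.shape,np.uint8); z8[bx[1]:bx[3],bx[0]:bx[2]]=m[bx[1]:bx[3],bx[0]:bx[2]]
    nn,lab,stt,cen=cv2.connectedComponentsWithStats(z8)
    i=lab[v-2:v+3,u-2:u+3].max(); k,_=cv2.findContours((lab==i).astype(np.uint8),cv2.RETR_EXTERNAL,cv2.CHAIN_APPROX_NONE)
    print(n,'plain',np.round(onz(f,*c,z)*1000,1),rr(rect(f,k[0],z)))
plan([(300,-200,250,95,10),(538,369,200,169,14)])
E
```

```text
bay plain [ 421.7 -358.    31. ] [array([ 405.8, -358.9]), array([52.5, 86.1]), 89.8]
green plain [584.7  -7.8  41. ] [array([584.4,  -8.1]), array([53.3, 41.6]), 13.4]
blue plain [ 587.  -157.5   41. ] [array([ 584.9, -158. ]), array([53.5, 40.6]), 12.2]
red plain [651.  149.9  41. ] [array([650.3, 149.9]), array([42.3, 51.4]), 88.2]
[{"x": 21, "y": -26, "z": -2, "wz": -7.5}, {"x": 25, "y": -23, "z": -2, "wz": -7.5}, {"x": 27, "y": -20, "z": -2, "wz": -7.5}, {"x": 30, "y": -16, "z": -2, "wz": -7.5}, {"x": 32, "y": -12, "z": -2, "wz": -7.5}]
[{"x": 33, "y": -7, "z": -2, "wz": -7.5}, {"x": 33, "y": -3, "z": -2, "wz": -7.6}, {"x": 34, "y": 1, "z": -2, "wz": -7.5}, {"x": 33, "y": 6, "z": -1, "wz": -7.6}, {"x": 32.4, "y": 9.9, "z": -1.8, "wz": -7.5}]
[{"x": 39, "y": 20, "z": 4, "wz": -5.3}, {"x": 37, "y": 24, "z": 4, "wz": -5.3}, {"x": 35, "y": 27, "z": 3, "wz": -5.3}, {"x": 32, "y": 30, "z": 4, "wz": -5.3}, {"x": 29, "y": 33, "z": 3, "wz": -5.3}]
[{"x": 26, "y": 36, "z": 4, "wz": -5.3}, {"x": 22, "y": 38, "z": 3, "wz": -5.3}, {"x": 19, "y": 40, "z": 4, "wz": -5.3}, {"x": 15, "y": 41, "z": 3, "wz": -5.3}, {"x": 11, "y": 43, "z": 4, "wz": -5.3}]
[{"x": 7, "y": 43, "z": 3, "wz": -5.3}, {"x": 3, "y": 44, "z": 4, "wz": -5.2}, {"x": -1, "y": 44, "z": 3, "wz": -5.3}, {"x": -5.6, "y": 44.1, "z": 4.0, "wz": -5.2}]
end [538. 369. 200.] 169.0 24
```

Emit:
play_rows([
  {"x": 21, "y": -26, "z": -2, "wz": -7.5},
  {"x": 25, "y": -23, "z": -2, "wz": -7.5},
  {"x": 27, "y": -20, "z": -2, "wz": -7.5},
  {"x": 30, "y": -16, "z": -2, "wz": -7.5},
  {"x": 32, "y": -12, "z": -2, "wz": -7.5},
])

```text
invalid input at $.commands[0]: expected keys wx, wy, wz, x, y, z, hand
```

Emit:
play_rows([
  {"x": 33, "y": -7, "z": -2, "wz": -7.5},
  {"x": 33, "y": -3, "z": -2, "wz": -7.6},
  {"x": 34, "y": 1, "z": -2, "wz": -7.5},
  {"x": 33, "y": 6, "z": -1, "wz": -7.6},
  {"x": 32.4, "y": 9.9, "z": -1.8, "wz": -7.5},
])

```text
invalid input at $.commands[0]: expected keys wx, wy, wz, x, y, z, hand
```

Emit:
play_rows([
  {"x": 39, "y": 20, "z": 4, "wz": -5.3},
  {"x": 37, "y": 24, "z": 4, "wz": -5.3},
  {"x": 35, "y": 27, "z": 3, "wz": -5.3},
  {"x": 32, "y": 30, "z": 4, "wz": -5.3},
  {"x": 29, "y": 33, "z": 3, "wz": -5.3},
])

```text
invalid input at $.commands[0]: expected keys wx, wy, wz, x, y, z, hand
```

Emit:
play_rows([
  {"x": 26, "y": 36, "z": 4, "wz": -5.3},
  {"x": 22, "y": 38, "z": 3, "wz": -5.3},
  {"x": 19, "y": 40, "z": 4, "wz": -5.3},
  {"x": 15, "y": 41, "z": 3, "wz": -5.3},
  {"x": 11, "y": 43, "z": 4, "wz": -5.3},
])

```text
invalid input at $.commands[0]: expected keys wx, wy, wz, x, y, z, hand
```

Emit:
play_rows([
  {"x": 7, "y": 43, "z": 3, "wz": -5.3},
  {"x": 3, "y": 44, "z": 4, "wz": -5.2},
  {"x": -1, "y": 44, "z": 3, "wz": -5.3},
  {"x": -5.6, "y": 44.1, "z": 4, "wz": -5.2},
  {},
])

```text
invalid input at $.commands[0]: expected keys wx, wy, wz, x, y, z, hand
```

Run:
```python
from h import *
st(); f=cam('wrist'); save(f,'w1.png'); print(proj(f,(.538,.369,.124)))
```

```text
t 0.4 pos [ 185.9 -517.6  231.2] yaw 19.75 Z [-0.  0. -1.] F [-0.7  0.8  0.1] w 0.0852 g 0.0
(np.float64(-3024.734050447438), np.float64(-2587.4171194761716))
```

View pics/w1.png

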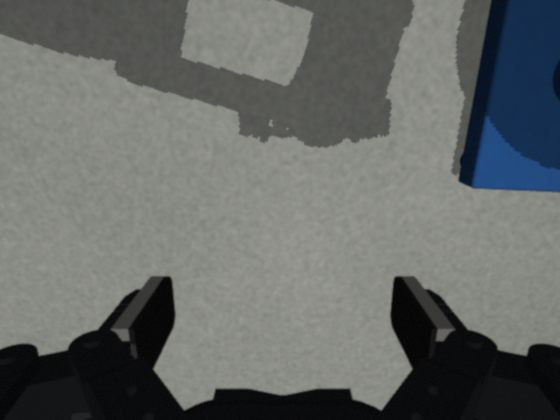

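All seven keys are required in every row, so nothing moved; the wrist picture only shows the start place. Resending in full form.

Emit:
play_rows([
  {"wx": 0, "wy": 0, "wz": -7.5, "x": 21, "y": -26, "z": -2, "hand": -1},
  {"wx": 0, "wy": 0, "wz": -7.5, "x": 25, "y": -23, "z": -2, "hand": -1},
  {"wx": 0, "wy": 0, "wz": -7.5, "x": 27, "y": -20, "z": -2, "hand": -1},
  {"wx": 0, "wy": 0, "wz": -7.5, "x": 30, "y": -16, "z": -2, "hand": -1},
  {"wx": 0, "wy": 0, "wz": -7.5, "x": 32, "y": -12, "z": -2, "hand": -1},
])

```text
t: 1.08
ee_pos: [0.2426, -0.3571, 0.2415]
ee_rot: [0.0, 0.877, 0.481, 0.0]
contact_force: [0.3, 0.3, -0.1]
width: 0.0853
grasp_force: 0.0
```

Emit:
play_rows([
  {"wx": 0, "wy": 0, "wz": -7.5, "x": 33, "y": -7, "z": -2, "hand": -1},
  {"wx": 0, "wy": 0, "wz": -7.6, "x": 33, "y": -3, "z": -2, "hand": -1},
  {"wx": 0, "wy": 0, "wz": -7.5, "x": 34, "y": 1, "z": -2, "hand": -1},
  {"wx": 0, "wy": 0, "wz": -7.6, "x": 33, "y": 6, "z": -1, "hand": -1},
  {"wx": 0, "wy": 0, "wz": -7.5, "x": 32.4, "y": 9.9, "z": -1.8, "hand": -1},
])

```text
t: 1.7
ee_pos: [0.3002, -0.199, 0.2503]
ee_rot: [0.0, 0.674, 0.738, 0.0]
contact_force: [0.3, 0.3, 0.2]
width: 0.0856
grasp_force: 0.0
```

Emit:
play_rows([
  {"wx": 0, "wy": 0, "wz": -5.3, "x": 39, "y": 20, "z": 4, "hand": -1},
  {"wx": 0, "wy": 0, "wz": -5.3, "x": 37, "y": 24, "z": 4, "hand": -1},
  {"wx": 0, "wy": 0, "wz": -5.3, "x": 35, "y": 27, "z": 3, "hand": -1},
  {"wx": 0, "wy": 0, "wz": -5.3, "x": 32, "y": 30, "z": 4, "hand": -1},
  {"wx": 0, "wy": 0, "wz": -5.3, "x": 29, "y": 33, "z": 3, "hand": -1},
])

```text
t: 2.33
ee_pos: [0.3841, 0.0048, 0.2323]
ee_rot: [0.0, 0.488, 0.873, 0.0]
contact_force: [0.8, -0.8, 0.6]
width: 0.0857
grasp_force: 0.0
```

Emit:
play_rows([
  {"wx": 0, "wy": 0, "wz": -5.3, "x": 26, "y": 36, "z": 4, "hand": -1},
  {"wx": 0, "wy": 0, "wz": -5.3, "x": 22, "y": 38, "z": 3, "hand": -1},
  {"wx": 0, "wy": 0, "wz": -5.3, "x": 19, "y": 40, "z": 4, "hand": -1},
  {"wx": 0, "wy": 0, "wz": -5.3, "x": 15, "y": 41, "z": 3, "hand": -1},
  {"wx": 0, "wy": 0, "wz": -5.3, "x": 11, "y": 43, "z": 4, "hand": -1},
])

```text
t: 2.95
ee_pos: [0.4696, 0.2083, 0.2142]
ee_rot: [0.0, 0.274, 0.962, 0.0]
contact_force: [1.1, 0.1, -0.5]
width: 0.0853
grasp_force: 0.0
```

Emit:
play_rows([
  {"wx": 0, "wy": 0, "wz": -5.3, "x": 7, "y": 43, "z": 3, "hand": -1},
  {"wx": 0, "wy": 0, "wz": -5.2, "x": 3, "y": 44, "z": 4, "hand": -1},
  {"wx": 0, "wy": 0, "wz": -5.3, "x": -1, "y": 44, "z": 3, "hand": -1},
  {"wx": 0, "wy": 0, "wz": -5.2, "x": -5.6, "y": 44.1, "z": 4, "hand": -1},
  {"wx": 0, "wy": 0, "wz": 0, "x": 0, "y": 0, "z": 0, "hand": -1},
])

```text
t: 3.58
ee_pos: [0.5381, 0.3713, 0.1987]
ee_rot: [-0.0, 0.095, 0.996, 0.0]
contact_force: [-0.0, -0.6, 0.7]
width: 0.0856
grasp_force: 0.0
```

```bash
sed -i "s/rows.append.*/rows.append(dict(zip(('wx','wy','wz','x','y','z','hand'),[0,0,w]+r+[hand])))/; s/def plan(wps,start=None)/def plan(wps,hand,start=None)/; s/print(json.dumps(rows\[i:i+5\]))/print(json.dumps(rows[i:i+5],separators=(',',':')))/" h.py
python3 - <<'E'
from h import *
st(); f=cam('wrist'); save(f,'w2.png'); print(proj(f,(.538,.369,.124)))
E
```

```text
t 3.58 pos [538.1 371.3 198.7] yaw 169.13 Z [-0.001  0.    -1.   ] F [-0.  -0.6  0.7] w 0.0856 g 0.0
(np.float64(279.56198800339456), np.float64(225.5340388603293))
```

View pics/w2.png

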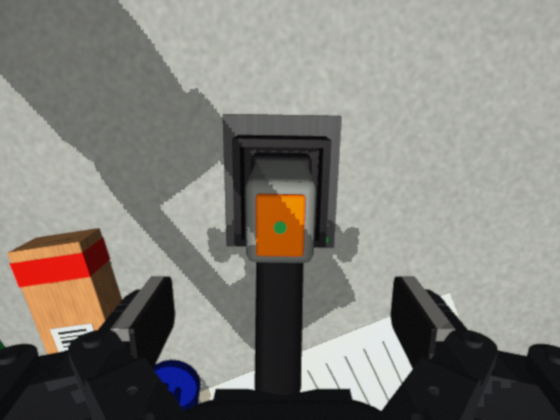

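Wrist: the green dot on the scanner head is at (280,228) against a predicted (279.6,225.5), with the handle straight down, so the pose is confirmed to about 1.5 mm. Descending.

Emit:
play_rows([
  {"wx": 0, "wy": 0, "wz": 0, "x": 0, "y": 0, "z": 30, "hand": -1},
  {"wx": 0, "wy": 0, "wz": 0, "x": 0, "y": 0, "z": 30, "hand": -1},
  {"wx": 0, "wy": 0, "wz": 0, "x": 0, "y": 0, "z": 30, "hand": -1},
  {"wx": 0, "wy": 0, "wz": 0, "x": 0, "y": 0, "z": 20, "hand": -1},
  {"wx": 0, "wy": 0, "wz": 0, "x": 0, "y": 0, "z": 14, "hand": -1},
])

```text
t: 4.25
ee_pos: [0.5375, 0.3676, 0.0755]
ee_rot: [-0.0, 0.097, 0.995, -0.0]
contact_force: [0.4, 1.0, 0.2]
width: 0.0857
grasp_force: 0.0
```

Emit:
play_rows([
  {"wx": 0, "wy": 0, "wz": 0, "x": 0, "y": 0, "z": 0, "hand": -1},
  {"wx": 0, "wy": 0, "wz": 0, "x": 0, "y": 0, "z": 0, "hand": 1},
  {"wx": 0, "wy": 0, "wz": 0, "x": 0, "y": 0, "z": 0, "hand": 1},
  {"wx": 0, "wy": 0, "wz": 0, "x": 0, "y": 0, "z": 0, "hand": 1},
  {"wx": 0, "wy": 0, "wz": 0, "x": 0, "y": 0, "z": 0, "hand": 1},
], newtons=50)

```text
t: 4.88
ee_pos: [0.5386, 0.3694, 0.0773]
ee_rot: [0.001, 0.096, 0.995, 0.001]
contact_force: [1.2, 0.8, 5.5]
width: 0.0434
grasp_force: 51.8
```

Emit:
play_rows([
  {"wx": 0, "wy": 0, "wz": 0, "x": 0, "y": 0, "z": 0, "hand": 1},
  {"wx": 0, "wy": 0, "wz": 0, "x": 0, "y": 0, "z": 0, "hand": 1},
  {"wx": 0, "wy": 0, "wz": 0, "x": 0, "y": 0, "z": 0, "hand": 1},
])

```text
t: 5.25
ee_pos: [0.5387, 0.3694, 0.0774]
ee_rot: [0.001, 0.096, 0.995, 0.001]
contact_force: [-0.7, 0.3, 6.2]
width: 0.0433
grasp_force: 51.8
```

Run:
```python
from h import *
st()
```

```text
t 5.25 pos [538.7 369.4  77.4] yaw 168.96 Z [ 0.002  0.001 -1.   ] F [-0.7  0.3  6.2] w 0.0433 g 51.8
```

Run:
```python
from h import *
plan([(538.7,369.4,200,169,3),(470,120,265,84,9),(420,-230,265,0,9)],1)
```

```text
[{"wx":0,"wy":0,"wz":-0.0,"x":0,"y":0,"z":-41,"hand":1},{"wx":0,"wy":0,"wz":-0.0,"x":0,"y":0,"z":-41,"hand":1},{"wx":0,"wy":0,"wz":-0.0,"x":-0.0,"y":0.0,"z":-40.6,"hand":1},{"wx":0,"wy":0,"wz":9.4,"x":2,"y":-29,"z":-7,"hand":1},{"wx":0,"wy":0,"wz":9.4,"x":-2,"y":-29,"z":-7,"hand":1}]
[{"wx":0,"wy":0,"wz":9.5,"x":-7,"y":-28,"z":-7,"hand":1},{"wx":0,"wy":0,"wz":9.4,"x":-12,"y":-26,"z":-7,"hand":1},{"wx":0,"wy":0,"wz":9.5,"x":-16,"y":-24,"z":-7,"hand":1},{"wx":0,"wy":0,"wz":9.4,"x":-19,"y":-21,"z":-8,"hand":1},{"wx":0,"wy":0,"wz":9.5,"x":-23,"y":-17,"z":-7,"hand":1}]
[{"wx":0,"wy":0,"wz":9.4,"x":-25,"y":-14,"z":-8,"hand":1},{"wx":0,"wy":0,"wz":9.5,"x":-27.1,"y":-9.1,"z":-7.0,"hand":1},{"wx":0,"wy":0,"wz":9.3,"x":-39,"y":-1,"z":0,"hand":1},{"wx":0,"wy":0,"wz":9.3,"x":-39,"y":5,"z":0,"hand":1},{"wx":0,"wy":0,"wz":9.3,"x":-38,"y":11,"z":0,"hand":1}]
[{"wx":0,"wy":0,"wz":9.3,"x":-35,"y":17,"z":0,"hand":1},{"wx":0,"wy":0,"wz":9.4,"x":-32,"y":23,"z":0,"hand":1},{"wx":0,"wy":0,"wz":9.3,"x":-28,"y":27,"z":0,"hand":1},{"wx":0,"wy":0,"wz":9.4,"x":-23,"y":32,"z":0,"hand":1},{"wx":0,"wy":0,"wz":9.3,"x":-18,"y":35,"z":0,"hand":1}]
[{"wx":0,"wy":0,"wz":9.4,"x":-12.3,"y":37.8,"z":-0.0,"hand":1}]
end [ 420. -230.  265.] -0.0 21
```

Emit:
play_rows([
  {"wx": 0, "wy": 0, "wz": 0, "x": 0, "y": 0, "z": -41, "hand": 1},
  {"wx": 0, "wy": 0, "wz": 0, "x": 0, "y": 0, "z": -41, "hand": 1},
  {"wx": 0, "wy": 0, "wz": 0, "x": 0, "y": 0, "z": -40.6, "hand": 1},
  {"wx": 0, "wy": 0, "wz": 9.4, "x": 2, "y": -29, "z": -7, "hand": 1},
  {"wx": 0, "wy": 0, "wz": 9.4, "x": -2, "y": -29, "z": -7, "hand": 1},
])

```text
t: 5.88
ee_pos: [0.5215, 0.3124, 0.2125]
ee_rot: [-0.0, 0.26, 0.966, -0.0]
contact_force: [0.6, -0.1, -2.4]
width: 0.0432
grasp_force: 51.8
```

Emit:
play_rows([
  {"wx": 0, "wy": 0, "wz": 9.5, "x": -7, "y": -28, "z": -7, "hand": 1},
  {"wx": 0, "wy": 0, "wz": 9.4, "x": -12, "y": -26, "z": -7, "hand": 1},
  {"wx": 0, "wy": 0, "wz": 9.5, "x": -16, "y": -24, "z": -7, "hand": 1},
  {"wx": 0, "wy": 0, "wz": 9.4, "x": -19, "y": -21, "z": -8, "hand": 1},
  {"wx": 0, "wy": 0, "wz": 9.5, "x": -23, "y": -17, "z": -7, "hand": 1},
])

```text
t: 6.5
ee_pos: [0.4838, 0.1738, 0.2482]
ee_rot: [-0.001, 0.626, 0.78, -0.001]
contact_force: [0.9, -0.9, -3.2]
width: 0.0432
grasp_force: 51.7
```

Emit:
play_rows([
  {"wx": 0, "wy": 0, "wz": 9.4, "x": -25, "y": -14, "z": -8, "hand": 1},
  {"wx": 0, "wy": 0, "wz": 9.5, "x": -27.1, "y": -9.1, "z": -7.0, "hand": 1},
  {"wx": 0, "wy": 0, "wz": 9.3, "x": -39, "y": -1, "z": 0, "hand": 1},
  {"wx": 0, "wy": 0, "wz": 9.3, "x": -39, "y": 5, "z": 0, "hand": 1},
  {"wx": 0, "wy": 0, "wz": 9.3, "x": -38, "y": 11, "z": 0, "hand": 1},
])

```text
t: 7.12
ee_pos: [0.4519, 0.0019, 0.2631]
ee_rot: [-0.0, 0.884, 0.468, -0.001]
contact_force: [0.4, -1.0, -1.8]
width: 0.0436
grasp_force: 51.7
```

Emit:
play_rows([
  {"wx": 0, "wy": 0, "wz": 9.3, "x": -35, "y": 17, "z": 0, "hand": 1},
  {"wx": 0, "wy": 0, "wz": 9.4, "x": -32, "y": 23, "z": 0, "hand": 1},
  {"wx": 0, "wy": 0, "wz": 9.3, "x": -28, "y": 27, "z": 0, "hand": 1},
  {"wx": 0, "wy": 0, "wz": 9.4, "x": -23, "y": 32, "z": 0, "hand": 1},
  {"wx": 0, "wy": 0, "wz": 9.3, "x": -18, "y": 35, "z": 0, "hand": 1},
])

```text
t: 7.75
ee_pos: [0.4244, -0.1921, 0.2631]
ee_rot: [-0.0, 0.997, 0.079, -0.0]
contact_force: [0.6, 0.3, -1.9]
width: 0.0433
grasp_force: 51.7
```

Emit:
play_rows([
  {"wx": 0, "wy": 0, "wz": 9.4, "x": -12.3, "y": 37.8, "z": 0, "hand": 1},
  {"wx": 0, "wy": 0, "wz": 0, "x": 0, "y": 0, "z": 0, "hand": 1},
])

```text
t: 8.0
ee_pos: [0.4184, -0.2326, 0.2629]
ee_rot: [-0.0, 1.0, -0.003, -0.001]
contact_force: [0.2, 1.0, -2.2]
width: 0.0435
grasp_force: 52.0
```

Run:
```python
from h import *
s=st(); f=cam('wrist'); save(f,'w3.png'); print(proj(f,(.4217,-.358,.031)),proj(f,s['ee_pos']-[0,0,.065]))
plan([(421.7,-358,206,0,5)],1)
```

```text
t 8.0 pos [ 418.4 -232.6  262.9] yaw -0.29 Z [-0.001  0.    -1.   ] F [ 0.2  1.  -2.2] w 0.0435 g 52.0
(np.float64(404.3032003530432), np.float64(173.41021662744575)) (np.float64(281.2335784564733), np.float64(231.37590557410255))
[{"wx":0,"wy":0,"wz":-0.0,"x":1,"y":25,"z":11,"hand":1},{"wx":0,"wy":0,"wz":-0.0,"x":1,"y":25,"z":11,"hand":1},{"wx":0,"wy":0,"wz":-0.0,"x":0,"y":26,"z":12,"hand":1},{"wx":0,"wy":0,"wz":-0.1,"x":1,"y":25,"z":11,"hand":1},{"wx":0,"wy":0,"wz":-0.0,"x":0.4,"y":26.0,"z":11.9,"hand":1}]
end [ 421.7 -358.   206. ] -0.0 5
```

View pics/w3.png

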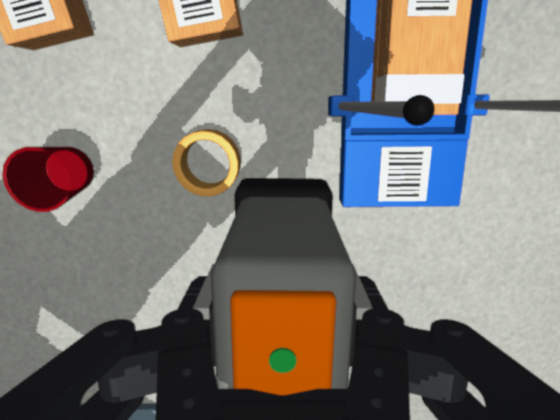

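Wrist: the bay label centre is at (404,174), where (421.7,-358) predicts (404.3,173.4), so it is confirmed. Moving over it and holding.

Emit:
play_rows([
  {"wx": 0, "wy": 0, "wz": 0, "x": 1, "y": 25, "z": 11, "hand": 1},
  {"wx": 0, "wy": 0, "wz": 0, "x": 1, "y": 25, "z": 11, "hand": 1},
  {"wx": 0, "wy": 0, "wz": 0, "x": 0, "y": 26, "z": 12, "hand": 1},
  {"wx": 0, "wy": 0, "wz": 0, "x": 1, "y": 25, "z": 11, "hand": 1},
  {"wx": 0, "wy": 0, "wz": 0, "x": 0.4, "y": 26, "z": 11.9, "hand": 1},
])

```text
t: 8.68
ee_pos: [0.4224, -0.3593, 0.2057]
ee_rot: [-0.0, 1.0, -0.0, -0.0]
contact_force: [0.1, -0.1, -3.1]
width: 0.0433
grasp_force: 52.4
```

Emit:
play_rows([
  {"wx": 0, "wy": 0, "wz": 0, "x": 0, "y": 0, "z": 0, "hand": 1},
  {"wx": 0, "wy": 0, "wz": 0, "x": 0, "y": 0, "z": 0, "hand": 1},
  {"wx": 0, "wy": 0, "wz": 0, "x": 0, "y": 0, "z": 0, "hand": 1},
  {"wx": 0, "wy": 0, "wz": 0, "x": 0, "y": 0, "z": 0, "hand": 1},
  {"wx": 0, "wy": 0, "wz": 0, "x": 0, "y": 0, "z": 0, "hand": 1},
])

```text
t: 9.3
ee_pos: [0.4227, -0.3571, 0.2072]
ee_rot: [0.0, 1.0, -0.0, 0.0]
contact_force: [-0.5, -0.3, -1.9]
width: 0.0432
grasp_force: 52.0
```

Emit:
play_rows([
  {"wx": 0, "wy": 0, "wz": 0, "x": 0, "y": 0, "z": 0, "hand": 1},
  {"wx": 0, "wy": 0, "wz": 0, "x": 0, "y": 0, "z": 0, "hand": 1},
  {"wx": 0, "wy": 0, "wz": 0, "x": 0, "y": 0, "z": 0, "hand": 1},
  {"wx": 0, "wy": 0, "wz": 0, "x": 0, "y": 0, "z": 0, "hand": 1},
  {"wx": 0, "wy": 0, "wz": 0, "x": 0, "y": 0, "z": 0, "hand": 1},
])

```text
t: 9.93
ee_pos: [0.4225, -0.3575, 0.2068]
ee_rot: [-0.0, 1.0, -0.0, -0.0]
contact_force: [-0.4, 0.1, -3.1]
width: 0.0434
grasp_force: 52.0
```

```bash
cat >> h.py <<'E'
def reds(f,n,bx):
    H,S,V=hsv(f); m={'red':((H<5)|(H>172))&(S>180)&(V>110),'green':(H>45)&(H<75)&(S>150),'blue':(H>100)&(H<130)&(S>150)&(V>90)}[n]
    c,k=blob(m,bx); return c,rect(f,k,.04)
E
python3 - <<'E'
from h import *
s=st(); f=cam('scene'); g=cam('side'); w=cam('wrist')
a=cv2.resize(g['img'][140:260,120:300],None,fx=2.2,fy=2.2); b=cv2.resize(f['img'][190:330,100:380],None,fx=1.4,fy=1.4); c=cv2.resize(w['img'],None,fx=.7,fy=.7)
H=max(a.shape[0]+b.shape[0],c.shape[0]); im=np.zeros((H,790,3),np.uint8); im[:a.shape[0],:a.shape[1]]=a; im[a.shape[0]:a.shape[0]+b.shape[0],:b.shape[1]]=b; im[:c.shape[0],398:398+c.shape[1]]=c
cv2.imwrite('pics/m1.png',im[:,:,::-1])
for n,bx in(('red',(310,205,335,225)),('green',(285,250,313,275)),('blue',(245,272,270,298))):
    c,r=reds(f,n,bx); print(n,rr(r))
E
```

```text
t 9.93 pos [ 422.5 -357.5  206.8] yaw -0.05 Z [-0.  0. -1.] F [-0.4  0.1 -3.1] w 0.0434 g 52.0
red [array([567.4, 151.3]), array([64., 20.]), 88.6]
green [array([667.9,   2.5]), array([23. , 74.9]), 19.4]
blue [array([ 666.9, -145.7]), array([19.1, 65.1]), 9.4]
```

View pics/m1.png

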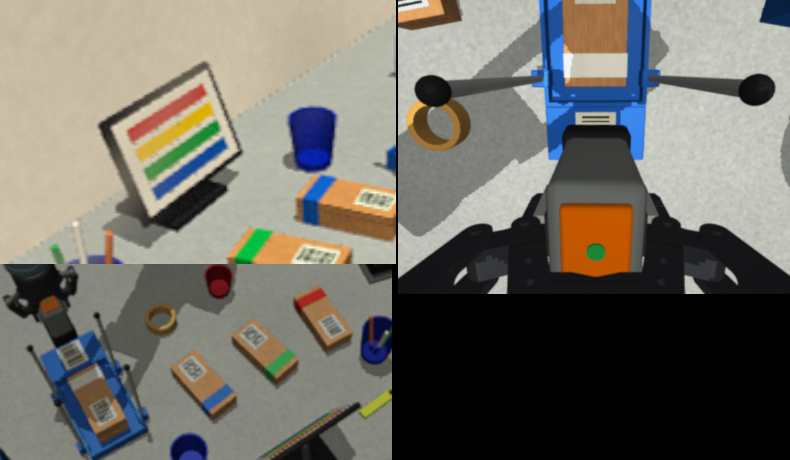

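Screen shows only the list, with no feedback; the scanner hangs straight over the bay label and the cartons are unmoved. Checking the scanner's tilt, then on to red.

Run:
```python
from h import *
s=st(); f=cam('wrist'); p=s['ee_pos']
for n,o in(('dot',(0,0,.047)),('noseTop',(.031,0,-.035)),('noseBot',(.031,0,-.065)),('headtop edge',(.028,0,.047))): print(n,np.round(proj(f,p+np.array(o))))
print(np.round(np.array([onz(f,283,v,p[2]-.035)-p for v in(175,179,183)])*1000,1))
plan([(425,-150,250,0,5),(651,149.7,211,0,10)],1)
```

```text
t 10.07 pos [ 422.5 -357.5  206.8] yaw -0.05 Z [-0.  0. -1.] F [-0.2 -0.2 -2.3] w 0.0436 g 52.0
dot [280. 354.]
noseTop [281. 192.]
noseBot [281. 180.]
headtop edge [280. 270.]
[[ 39.6  -1.  -35. ]
 [ 37.7  -1.  -35. ]
 [ 35.7  -1.  -35. ]]
[{"wx":0,"wy":0,"wz":-0.0,"x":0,"y":-41,"z":-9,"hand":1},{"wx":0,"wy":0,"wz":-0.0,"x":1,"y":-42,"z":-9,"hand":1},{"wx":0,"wy":0,"wz":-0.0,"x":0,"y":-41,"z":-8,"hand":1},{"wx":0,"wy":0,"wz":-0.0,"x":1,"y":-42,"z":-9,"hand":1},{"wx":0,"wy":0,"wz":-0.0,"x":0.3,"y":-41.5,"z":-8.2,"hand":1}]
[{"wx":0,"wy":0,"wz":-0.0,"x":23,"y":-30,"z":4,"hand":1},{"wx":0,"wy":0,"wz":-0.0,"x":23,"y":-30,"z":4,"hand":1},{"wx":0,"wy":0,"wz":-0.0,"x":22,"y":-30,"z":4,"hand":1},{"wx":0,"wy":0,"wz":-0.0,"x":23,"y":-30,"z":4,"hand":1},{"wx":0,"wy":0,"wz":-0.0,"x":22,"y":-30,"z":4,"hand":1}]
[{"wx":0,"wy":0,"wz":-0.0,"x":23,"y":-30,"z":4,"hand":1},{"wx":0,"wy":0,"wz":-0.0,"x":22,"y":-30,"z":4,"hand":1},{"wx":0,"wy":0,"wz":-0.0,"x":23,"y":-30,"z":4,"hand":1},{"wx":0,"wy":0,"wz":-0.0,"x":22,"y":-30,"z":3,"hand":1},{"wx":0,"wy":0,"wz":-0.0,"x":22.8,"y":-29.9,"z":4.0,"hand":1}]
end [651.  149.7 211. ] -0.0 15
```

Nose edge and head match an upright scanner within about 2 mm, so no tilt.

Emit:
play_rows([
  {"wx": 0, "wy": 0, "wz": 0, "x": 0, "y": -41, "z": -9, "hand": 1},
  {"wx": 0, "wy": 0, "wz": 0, "x": 1, "y": -42, "z": -9, "hand": 1},
  {"wx": 0, "wy": 0, "wz": 0, "x": 0, "y": -41, "z": -8, "hand": 1},
  {"wx": 0, "wy": 0, "wz": 0, "x": 1, "y": -42, "z": -9, "hand": 1},
  {"wx": 0, "wy": 0, "wz": 0, "x": 0.3, "y": -41.5, "z": -8.2, "hand": 1},
])

```text
t: 10.75
ee_pos: [0.4249, -0.1487, 0.2505]
ee_rot: [0.0, 1.0, -0.001, 0.0]
contact_force: [0.8, 0.3, -2.2]
width: 0.0438
grasp_force: 52.3
```

Emit:
play_rows([
  {"wx": 0, "wy": 0, "wz": 0, "x": 23, "y": -30, "z": 4, "hand": 1},
  {"wx": 0, "wy": 0, "wz": 0, "x": 23, "y": -30, "z": 4, "hand": 1},
  {"wx": 0, "wy": 0, "wz": 0, "x": 22, "y": -30, "z": 4, "hand": 1},
  {"wx": 0, "wy": 0, "wz": 0, "x": 23, "y": -30, "z": 4, "hand": 1},
  {"wx": 0, "wy": 0, "wz": 0, "x": 22, "y": -30, "z": 4, "hand": 1},
])

```text
t: 11.38
ee_pos: [0.5388, 0.001, 0.23]
ee_rot: [0.0, 1.0, -0.0, 0.0]
contact_force: [-0.3, -0.6, -3.2]
width: 0.0432
grasp_force: 52.4
```

Emit:
play_rows([
  {"wx": 0, "wy": 0, "wz": 0, "x": 23, "y": -30, "z": 4, "hand": 1},
  {"wx": 0, "wy": 0, "wz": 0, "x": 22, "y": -30, "z": 4, "hand": 1},
  {"wx": 0, "wy": 0, "wz": 0, "x": 23, "y": -30, "z": 4, "hand": 1},
  {"wx": 0, "wy": 0, "wz": 0, "x": 22, "y": -30, "z": 3, "hand": 1},
  {"wx": 0, "wy": 0, "wz": 0, "x": 22.8, "y": -29.9, "z": 4, "hand": 1},
])

```text
t: 12.0
ee_pos: [0.6517, 0.1508, 0.2108]
ee_rot: [0.0, 1.0, -0.0, 0.0]
contact_force: [-0.0, -0.2, -2.9]
width: 0.0435
grasp_force: 52.4
```

Emit:
play_rows([
  {"wx": 0, "wy": 0, "wz": 0, "x": 0, "y": 0, "z": 0, "hand": 1},
  {"wx": 0, "wy": 0, "wz": 0, "x": 0, "y": 0, "z": 0, "hand": 1},
  {"wx": 0, "wy": 0, "wz": 0, "x": 0, "y": 0, "z": 0, "hand": 1},
  {"wx": 0, "wy": 0, "wz": 0, "x": 0, "y": 0, "z": 0, "hand": 1},
  {"wx": 0, "wy": 0, "wz": 0, "x": 0, "y": 0, "z": 0, "hand": 1},
])

```text
t: 12.62
ee_pos: [0.6509, 0.1492, 0.2114]
ee_rot: [-0.0, 1.0, -0.001, 0.0]
contact_force: [0.4, 0.4, -2.9]
width: 0.0436
grasp_force: 52.6
```

Emit:
play_rows([
  {"wx": 0, "wy": 0, "wz": 0, "x": 0, "y": 0, "z": 0, "hand": 1},
  {"wx": 0, "wy": 0, "wz": 0, "x": 0, "y": 0, "z": 0, "hand": 1},
  {"wx": 0, "wy": 0, "wz": 0, "x": 0, "y": 0, "z": 0, "hand": 1},
  {"wx": 0, "wy": 0, "wz": 0, "x": 0, "y": 0, "z": 0, "hand": 1},
  {"wx": 0, "wy": 0, "wz": 0, "x": 0, "y": 0, "z": 0, "hand": 1},
])

```text
t: 13.25
ee_pos: [0.651, 0.1498, 0.211]
ee_rot: [-0.0, 1.0, -0.0, -0.0]
contact_force: [0.2, 0.4, -3.0]
width: 0.0437
grasp_force: 52.6
```

```bash
cat >> h.py <<'E'
def lab(f,c,z=.041,sm=90,vm=50):
    H,S,V=hsv(f); u,v=map(int,np.round(c)); m=(S<sm)&(V>vm); z8=np.zeros(m.shape,np.uint8); z8[v-13:v+14,u-13:u+14]=m[v-13:v+14,u-13:u+14]
    n,l=cv2.connectedComponents(z8); i=np.bincount(l[v-4:v+5,u-4:u+5].ravel(),minlength=2)[1:].argmax()+1
    k,_=cv2.findContours((l==i).astype(np.uint8),cv2.RETR_EXTERNAL,cv2.CHAIN_APPROX_NONE); return rect(f,max(k,key=len),z)
E
python3 - <<'E'
from h import *
s=st(); f=cam('scene'); w=cam('wrist'); save(w,'w4.png'); save(f,'s4.png')
for n,bx in(('red',(310,200,345,230)),('green',(275,240,323,285)),('blue',(235,262,275,305))):
    try: print(n,rr(reds(f,n,bx)[1]))
    except Exception as e: print(n,e)
for n,c in(('green',(281,241)),('blue',(237.5,265))): print(n,rr(lab(f,c)))
plan([(584.5,-8,211,0,6)],1)
E
```

```text
t 13.25 pos [651.  149.8 211. ] yaw -0.04 Z [-0.  0. -1.] F [ 0.2  0.4 -3. ] w 0.0437 g 52.6
red [array([567.5, 153.6]), array([59.5, 16.9]), 88.8]
green [array([667.6,   2.9]), array([21.1, 75.2]), 17.7]
blue [array([ 666.9, -145.7]), array([19.1, 65.1]), 9.4]
green [array([584.4,  -8.1]), array([53.4, 42. ]), 13.9]
blue [array([ 585.1, -157.9]), array([53.9, 40.6]), 12.2]
[{"wx":0,"wy":0,"wz":-0.0,"x":-11,"y":26,"z":0,"hand":1},{"wx":0,"wy":0,"wz":-0.0,"x":-11,"y":26,"z":0,"hand":1},{"wx":0,"wy":0,"wz":-0.0,"x":-11,"y":26,"z":0,"hand":1},{"wx":0,"wy":0,"wz":-0.0,"x":-11,"y":27,"z":0,"hand":1},{"wx":0,"wy":0,"wz":-0.0,"x":-11,"y":26,"z":0,"hand":1}]
[{"wx":0,"wy":0,"wz":-0.0,"x":-11.4,"y":26.8,"z":0.0,"hand":1}]
end [584.5  -8.  211. ] -0.0 6
```

View pics/w4.png

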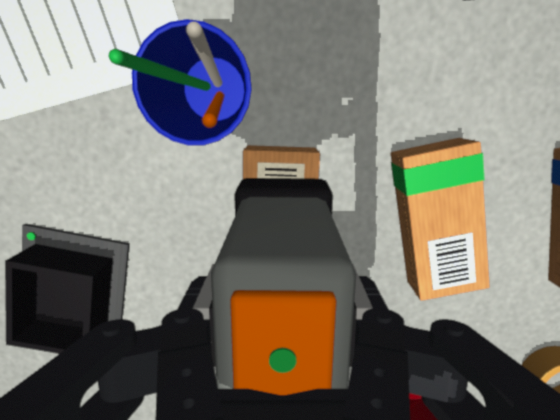

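The nose is centred over the red carton's label at (281,171), and green and blue are unmoved. Next is green.

Emit:
play_rows([
  {"wx": 0, "wy": 0, "wz": 0, "x": -11, "y": 26, "z": 0, "hand": 1},
  {"wx": 0, "wy": 0, "wz": 0, "x": -11, "y": 26, "z": 0, "hand": 1},
  {"wx": 0, "wy": 0, "wz": 0, "x": -11, "y": 26, "z": 0, "hand": 1},
  {"wx": 0, "wy": 0, "wz": 0, "x": -11, "y": 27, "z": 0, "hand": 1},
  {"wx": 0, "wy": 0, "wz": 0, "x": -11, "y": 26, "z": 0, "hand": 1},
])

```text
t: 13.98
ee_pos: [0.5955, 0.018, 0.2112]
ee_rot: [0.0, 1.0, -0.0, 0.0]
contact_force: [0.9, -0.2, -2.6]
width: 0.0434
grasp_force: 52.6
```

Emit:
play_rows([
  {"wx": 0, "wy": 0, "wz": 0, "x": -11.4, "y": 26.8, "z": 0, "hand": 1},
  {"wx": 0, "wy": 0, "wz": 0, "x": 0, "y": 0, "z": 0, "hand": 1},
  {"wx": 0, "wy": 0, "wz": 0, "x": 0, "y": 0, "z": 0, "hand": 1},
  {"wx": 0, "wy": 0, "wz": 0, "x": 0, "y": 0, "z": 0, "hand": 1},
  {"wx": 0, "wy": 0, "wz": 0, "x": 0, "y": 0, "z": 0, "hand": 1},
])

```text
t: 14.6
ee_pos: [0.5847, -0.0072, 0.2109]
ee_rot: [-0.0, 1.0, 0.0, 0.0]
contact_force: [-1.0, 0.4, -2.2]
width: 0.0433
grasp_force: 52.5
```

Emit:
play_rows([
  {"wx": 0, "wy": 0, "wz": 0, "x": 0, "y": 0, "z": 0, "hand": 1},
  {"wx": 0, "wy": 0, "wz": 0, "x": 0, "y": 0, "z": 0, "hand": 1},
  {"wx": 0, "wy": 0, "wz": 0, "x": 0, "y": 0, "z": 0, "hand": 1},
  {"wx": 0, "wy": 0, "wz": 0, "x": 0, "y": 0, "z": 0, "hand": 1},
  {"wx": 0, "wy": 0, "wz": 0, "x": 0, "y": 0, "z": 0, "hand": 1},
])

```text
t: 15.22
ee_pos: [0.5845, -0.008, 0.211]
ee_rot: [-0.0, 1.0, -0.0, 0.0]
contact_force: [-0.2, -0.5, -3.1]
width: 0.0433
grasp_force: 52.5
```

Emit:
play_rows([
  {"wx": 0, "wy": 0, "wz": 0, "x": 0, "y": 0, "z": 0, "hand": 1},
  {"wx": 0, "wy": 0, "wz": 0, "x": 0, "y": 0, "z": 0, "hand": 1},
])

```text
t: 15.48
ee_pos: [0.5845, -0.008, 0.211]
ee_rot: [-0.0, 1.0, -0.0, -0.0]
contact_force: [-0.1, -0.2, -2.3]
width: 0.0437
grasp_force: 52.5
```

Run:
```python
from h import *
s=st(); f=cam('scene')
for n,bx in(('red',(310,200,345,230)),('green',(275,240,323,285)),('blue',(235,262,275,305))):
    try: print(n,rr(reds(f,n,bx)[1]))
    except Exception as e: print(n,e)
for n,c in(('blue',(237.5,265)),('red',(336.5,234))): print(n,rr(lab(f,c)))
plan([(586,-158,211,0,6)],1)
```

```text
t 15.47 pos [584.5  -8.  211. ] yaw -0.05 Z [-0.  0. -1.] F [-0.1 -0.2 -2.3] w 0.0437 g 52.5
red [array([567.4, 151.3]), array([64. , 20.1]), 88.6]
green [array([667.6,   2.9]), array([21.1, 75.2]), 17.7]
blue [array([ 666.9, -145.7]), array([19.1, 65.1]), 9.4]
blue [array([ 584.9, -158. ]), array([53.5, 40.6]), 12.2]
red [array([650.3, 149.9]), array([42.3, 51.4]), 88.2]
[{"wx":0,"wy":0,"wz":-0.0,"x":0,"y":25,"z":0,"hand":1},{"wx":0,"wy":0,"wz":-0.0,"x":0,"y":25,"z":0,"hand":1},{"wx":0,"wy":0,"wz":-0.0,"x":0,"y":25,"z":0,"hand":1},{"wx":0,"wy":0,"wz":-0.0,"x":1,"y":25,"z":0,"hand":1},{"wx":0,"wy":0,"wz":-0.0,"x":0,"y":25,"z":0,"hand":1}]
[{"wx":0,"wy":0,"wz":-0.1,"x":0.7,"y":24.9,"z":0.0,"hand":1}]
end [ 586. -158.  211.] 0.0 6
```

Emit:
play_rows([
  {"wx": 0, "wy": 0, "wz": 0, "x": 0, "y": 25, "z": 0, "hand": 1},
  {"wx": 0, "wy": 0, "wz": 0, "x": 0, "y": 25, "z": 0, "hand": 1},
  {"wx": 0, "wy": 0, "wz": 0, "x": 0, "y": 25, "z": 0, "hand": 1},
  {"wx": 0, "wy": 0, "wz": 0, "x": 1, "y": 25, "z": 0, "hand": 1},
  {"wx": 0, "wy": 0, "wz": 0, "x": 0, "y": 25, "z": 0, "hand": 1},
])

```text
t: 16.15
ee_pos: [0.5854, -0.1338, 0.211]
ee_rot: [-0.0, 1.0, -0.0, 0.0]
contact_force: [-0.5, -0.7, -3.7]
width: 0.0435
grasp_force: 52.6
```

Emit:
play_rows([
  {"wx": 0, "wy": 0, "wz": 0, "x": 0.7, "y": 24.9, "z": 0, "hand": 1},
  {"wx": 0, "wy": 0, "wz": 0, "x": 0, "y": 0, "z": 0, "hand": 1},
  {"wx": 0, "wy": 0, "wz": 0, "x": 0, "y": 0, "z": 0, "hand": 1},
  {"wx": 0, "wy": 0, "wz": 0, "x": 0, "y": 0, "z": 0, "hand": 1},
  {"wx": 0, "wy": 0, "wz": 0, "x": 0, "y": 0, "z": 0, "hand": 1},
])

```text
t: 16.77
ee_pos: [0.5861, -0.1571, 0.2111]
ee_rot: [-0.0, 1.0, 0.0, 0.0]
contact_force: [0.2, -0.5, -2.3]
width: 0.0434
grasp_force: 52.5
```

Emit:
play_rows([
  {"wx": 0, "wy": 0, "wz": 0, "x": 0, "y": 0, "z": 0, "hand": 1},
  {"wx": 0, "wy": 0, "wz": 0, "x": 0, "y": 0, "z": 0, "hand": 1},
  {"wx": 0, "wy": 0, "wz": 0, "x": 0, "y": 0, "z": 0, "hand": 1},
  {"wx": 0, "wy": 0, "wz": 0, "x": 0, "y": 0, "z": 0, "hand": 1},
  {"wx": 0, "wy": 0, "wz": 0, "x": 0, "y": 0, "z": 0, "hand": 1},
])

```text
t: 17.4
ee_pos: [0.586, -0.1579, 0.211]
ee_rot: [0.0, 1.0, -0.0, -0.0]
contact_force: [-0.9, -0.2, -2.5]
width: 0.0433
grasp_force: 52.5
```

Emit:
play_rows([
  {"wx": 0, "wy": 0, "wz": 0, "x": 0, "y": 0, "z": 0, "hand": 1},
  {"wx": 0, "wy": 0, "wz": 0, "x": 0, "y": 0, "z": 0, "hand": 1},
])

```text
t: 17.65
ee_pos: [0.5861, -0.1579, 0.211]
ee_rot: [-0.0, 1.0, -0.0, -0.0]
contact_force: [1.2, 0.0, -2.8]
width: 0.0435
grasp_force: 52.5
```

Run:
```python
from h import *
s=st(); f=cam('scene')
for n,bx in(('red',(310,200,345,230)),('green',(275,240,323,285)),('blue',(235,262,275,305))):
    try: print(n,rr(reds(f,n,bx)[1]))
    except Exception as e: print(n,e)
w=cam('wrist'); save(w,'w5.png'); print(proj(w,(.5855,-.158,.041)))
# cup of holder (dark) with empty holder: base plate and cup rim
H,S,V=hsv(f); c,k=blob((V<60)&(S<120),(345,150,400,210)); print('holder',c,cv2.contourArea(k),rr(rect(f,k,.006)),rr(rect(f,k,.048)))
plan([(586,0,250,60,7),(539,366,250,169,11)],1)
```

```text
t 17.65 pos [ 586.1 -157.9  211. ] yaw -0.05 Z [-0.  0. -1.] F [ 1.2  0.  -2.8] w 0.0435 g 52.5
red [array([567.4, 151.3]), array([64. , 20.1]), 88.6]
green [array([667.6,   2.9]), array([21.1, 75.2]), 17.7]
blue [array([ 663.3, -124.6]), array([19.5, 20.9]), 8.6]
(np.float64(281.67940991346813), np.float64(191.90542209114525))
holder (371.4170247595662, 181.68590137098423) 814.5 [array([532.4, 377.8]), array([ 99.1, 124.7]), 78.3] [array([552.2, 354.1]), array([ 96. , 120.9]), 78.3]
[{"wx":0,"wy":0,"wz":-8.6,"x":0,"y":-23,"z":-6,"hand":1},{"wx":0,"wy":0,"wz":-8.6,"x":3,"y":-22,"z":-5,"hand":1},{"wx":0,"wy":0,"wz":-8.6,"x":7,"y":-22,"z":-6,"hand":1},{"wx":0,"wy":0,"wz":-8.6,"x":10,"y":-20,"z":-5,"hand":1},{"wx":0,"wy":0,"wz":-8.5,"x":13,"y":-19,"z":-6,"hand":1}]
[{"wx":0,"wy":0,"wz":-8.6,"x":15,"y":-16,"z":-5,"hand":1},{"wx":0,"wy":0,"wz":-8.5,"x":17.2,"y":-14.2,"z":-6.0,"hand":1},{"wx":0,"wy":0,"wz":-9.9,"x":27,"y":-20,"z":0,"hand":1},{"wx":0,"wy":0,"wz":-9.9,"x":30,"y":-16,"z":0,"hand":1},{"wx":0,"wy":0,"wz":-9.9,"x":32,"y":-10,"z":0,"hand":1}]
[{"wx":0,"wy":0,"wz":-9.9,"x":33,"y":-5,"z":0,"hand":1},{"wx":0,"wy":0,"wz":-9.9,"x":33,"y":1,"z":0,"hand":1},{"wx":0,"wy":0,"wz":-9.9,"x":33,"y":7,"z":0,"hand":1},{"wx":0,"wy":0,"wz":-9.9,"x":31,"y":13,"z":0,"hand":1},{"wx":0,"wy":0,"wz":-9.9,"x":28,"y":18,"z":0,"hand":1}]
[{"wx":0,"wy":0,"wz":-9.9,"x":25,"y":22,"z":0,"hand":1},{"wx":0,"wy":0,"wz":-10.0,"x":21,"y":27,"z":0,"hand":1},{"wx":0,"wy":0,"wz":-9.9,"x":16.0,"y":29.3,"z":0.0,"hand":1}]
end [539. 366. 250.] 169.0 18
```

Run:
```python
from h import *
w=cam('wrist'); H,S,V=hsv(w); m=(H>100)&(H<130)&(S>150)&(V>60)
u,v=proj(w,(.667,-.1435,.04)); print(u,v); u,v=int(u),int(v)
c,k=blob(m,(max(u-70,0),max(v-50,0),u+70,min(v+50,420))); print(c,rr(rect(w,k,.04)))
```

```text
263.59285861405226 93.09860079745975
(263.0381285017827, 92.64687477261151) [array([ 667.1, -142.8]), array([22.9, 65.8]), 9.4]
```

Blue was in place and read. Now I return the scanner.

Emit:
play_rows([
  {"wx": 0, "wy": 0, "wz": -8.6, "x": 0, "y": -23, "z": -6, "hand": 1},
  {"wx": 0, "wy": 0, "wz": -8.6, "x": 3, "y": -22, "z": -5, "hand": 1},
  {"wx": 0, "wy": 0, "wz": -8.6, "x": 7, "y": -22, "z": -6, "hand": 1},
  {"wx": 0, "wy": 0, "wz": -8.6, "x": 10, "y": -20, "z": -5, "hand": 1},
  {"wx": 0, "wy": 0, "wz": -8.5, "x": 13, "y": -19, "z": -6, "hand": 1},
])

```text
t: 18.42
ee_pos: [0.5862, -0.0435, 0.2391]
ee_rot: [-0.0, 0.93, 0.368, -0.0]
contact_force: [-0.1, -0.2, -2.8]
width: 0.0436
grasp_force: 52.7
```

Emit:
play_rows([
  {"wx": 0, "wy": 0, "wz": -8.6, "x": 15, "y": -16, "z": -5, "hand": 1},
  {"wx": 0, "wy": 0, "wz": -8.5, "x": 17.2, "y": -14.2, "z": -6, "hand": 1},
  {"wx": 0, "wy": 0, "wz": -9.9, "x": 27, "y": -20, "z": 0, "hand": 1},
  {"wx": 0, "wy": 0, "wz": -9.9, "x": 30, "y": -16, "z": 0, "hand": 1},
  {"wx": 0, "wy": 0, "wz": -9.9, "x": 32, "y": -10, "z": 0, "hand": 1},
])

```text
t: 19.05
ee_pos: [0.5732, 0.1014, 0.2501]
ee_rot: [0.0, 0.707, 0.707, 0.0]
contact_force: [0.9, -0.4, -2.9]
width: 0.0434
grasp_force: 52.7
```

Emit:
play_rows([
  {"wx": 0, "wy": 0, "wz": -9.9, "x": 33, "y": -5, "z": 0, "hand": 1},
  {"wx": 0, "wy": 0, "wz": -9.9, "x": 33, "y": 1, "z": 0, "hand": 1},
  {"wx": 0, "wy": 0, "wz": -9.9, "x": 33, "y": 7, "z": 0, "hand": 1},
  {"wx": 0, "wy": 0, "wz": -9.9, "x": 31, "y": 13, "z": 0, "hand": 1},
  {"wx": 0, "wy": 0, "wz": -9.9, "x": 28, "y": 18, "z": 0, "hand": 1},
])

```text
t: 19.68
ee_pos: [0.5518, 0.2671, 0.25]
ee_rot: [0.0, 0.346, 0.938, 0.0]
contact_force: [-0.2, -0.4, -2.2]
width: 0.0435
grasp_force: 52.7
```

Emit:
play_rows([
  {"wx": 0, "wy": 0, "wz": -9.9, "x": 25, "y": 22, "z": 0, "hand": 1},
  {"wx": 0, "wy": 0, "wz": -10, "x": 21, "y": 27, "z": 0, "hand": 1},
  {"wx": 0, "wy": 0, "wz": -9.9, "x": 16, "y": 29.3, "z": 0, "hand": 1},
  {"wx": 0, "wy": 0, "wz": 0, "x": 0, "y": 0, "z": 0, "hand": 1},
  {"wx": 0, "wy": 0, "wz": 0, "x": 0, "y": 0, "z": 0, "hand": 1},
])

```text
t: 20.3
ee_pos: [0.5388, 0.3657, 0.2498]
ee_rot: [-0.0, 0.097, 0.995, -0.0]
contact_force: [0.6, -0.0, -1.8]
width: 0.0434
grasp_force: 52.5
```

Run:
```python
from h import *
s=st(); p=s['ee_pos']; f=cam('wrist'); save(f,'w6.png')
Rm=R.from_quat(np.roll(s['ee_rot'],-1)).as_matrix()
print('nose edge',np.round(proj(f,p+Rm@np.array([.031,0,.065]))))
for a in(1,-1):
  for b in(1,-1): 
    c,sn=np.cos(np.radians(-11)),np.sin(np.radians(-11)); q=np.array([.5387+c*a*.045-sn*b*.039,.3694+sn*a*.045+c*b*.039,.048]); print('rim corner',np.round(proj(f,q)))
plan([(538.7,369.4,130,169,4),(538.7,369.4,90,169,4)],1)
```

```text
t 20.3 pos [538.8 365.7 249.8] yaw 168.9 Z [-0.    -0.001 -1.   ] F [ 0.6 -0.  -1.8] w 0.0434 g 52.5
nose edge [283. 179.]
rim corner [326. 226.]
rim corner [247. 226.]
rim corner [330. 133.]
rim corner [244. 133.]
[{"wx":0,"wy":0,"wz":-0.0,"x":0,"y":1,"z":30,"hand":1},{"wx":0,"wy":0,"wz":-0.0,"x":0,"y":1,"z":30,"hand":1},{"wx":0,"wy":0,"wz":-0.1,"x":1,"y":1,"z":30,"hand":1},{"wx":0,"wy":0,"wz":-0.0,"x":0.1,"y":1.0,"z":29.9,"hand":1},{"wx":0,"wy":0,"wz":-0.0,"x":0,"y":0,"z":10,"hand":1}]
[{"wx":0,"wy":0,"wz":-0.0,"x":0,"y":0,"z":10,"hand":1},{"wx":0,"wy":0,"wz":-0.0,"x":0,"y":0,"z":10,"hand":1},{"wx":0,"wy":0,"wz":-0.0,"x":0.0,"y":-0.0,"z":10.0,"hand":1}]
end [538.7 369.4  90. ] 169.0 8
```

View pics/w6.png

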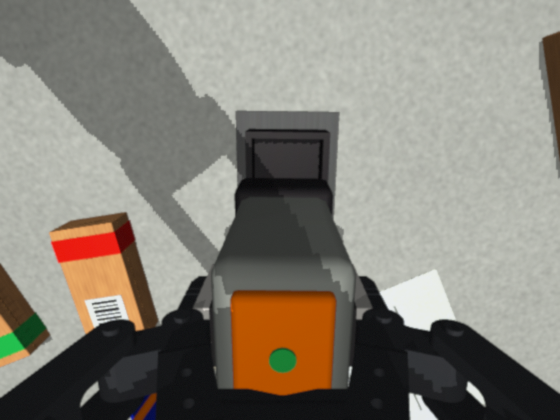

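Rim back corners are at (245,131) and (330,131), against a predicted 244/330,133, so the cup is aligned. Lowering.

Emit:
play_rows([
  {"wx": 0, "wy": 0, "wz": 0, "x": 0, "y": 1, "z": 30, "hand": 1},
  {"wx": 0, "wy": 0, "wz": 0, "x": 0, "y": 1, "z": 30, "hand": 1},
  {"wx": 0, "wy": 0, "wz": -0.1, "x": 1, "y": 1, "z": 30, "hand": 1},
  {"wx": 0, "wy": 0, "wz": 0, "x": 0.1, "y": 1, "z": 29.9, "hand": 1},
  {"wx": 0, "wy": 0, "wz": 0, "x": 0, "y": 0, "z": 10, "hand": 1},
])

```text
t: 20.98
ee_pos: [0.5379, 0.3685, 0.1181]
ee_rot: [-0.002, 0.096, 0.995, -0.001]
contact_force: [-0.1, -0.1, -1.9]
width: 0.0435
grasp_force: 52.6
```

Emit:
play_rows([
  {"wx": 0, "wy": 0, "wz": 0, "x": 0, "y": 0, "z": 10, "hand": 1},
  {"wx": 0, "wy": 0, "wz": 0, "x": 0, "y": 0, "z": 10, "hand": 1},
  {"wx": 0, "wy": 0, "wz": 0, "x": 0, "y": 0, "z": 7, "hand": 1},
  {"wx": 0, "wy": 0, "wz": 0, "x": 0, "y": 0, "z": 6, "hand": 1},
  {"wx": 0, "wy": 0, "wz": 0, "x": 0, "y": 0, "z": 0, "hand": 1},
])

```text
t: 21.6
ee_pos: [0.5383, 0.3701, 0.0867]
ee_rot: [-0.0, 0.095, 0.995, -0.0]
contact_force: [0.7, 0.4, -2.5]
width: 0.0433
grasp_force: 52.6
```

Emit:
play_rows([
  {"wx": 0, "wy": 0, "wz": 0, "x": 0, "y": 0, "z": 2, "hand": 1},
  {"wx": 0, "wy": 0, "wz": 0, "x": 0, "y": 0, "z": 0, "hand": 1},
])

```text
t: 21.85
ee_pos: [0.5387, 0.3702, 0.0852]
ee_rot: [0.0, 0.095, 0.995, 0.0]
contact_force: [0.2, 0.2, -2.9]
width: 0.0435
grasp_force: 52.6
```

Emit:
play_rows([
  {"wx": 0, "wy": 0, "wz": 0, "x": 0, "y": 0, "z": 3, "hand": 1},
  {"wx": 0, "wy": 0, "wz": 0, "x": 0, "y": 0, "z": 2, "hand": 1},
  {"wx": 0, "wy": 0, "wz": 0, "x": 0, "y": 0, "z": 1.5, "hand": 1},
  {"wx": 0, "wy": 0, "wz": 0, "x": 0, "y": 0, "z": 0.5, "hand": 1},
  {"wx": 0, "wy": 0, "wz": 0, "x": 0, "y": 0, "z": 0, "hand": 1},
])

```text
t: 22.48
ee_pos: [0.5386, 0.3702, 0.0781]
ee_rot: [-0.0, 0.095, 0.995, -0.0]
contact_force: [-0.2, -0.1, -1.8]
width: 0.0434
grasp_force: 52.6
```

Emit:
play_rows([
  {"wx": 0, "wy": 0, "wz": 0, "x": 0, "y": 0, "z": 0.7, "hand": 1},
  {"wx": 0, "wy": 0, "wz": 0, "x": 0, "y": 0, "z": 0, "hand": 1},
])

```text
t: 22.72
ee_pos: [0.5387, 0.3701, 0.0774]
ee_rot: [0.0, 0.095, 0.995, 0.0]
contact_force: [0.2, -0.5, -2.7]
width: 0.0434
grasp_force: 52.6
```

Emit:
play_rows([
  {"wx": 0, "wy": 0, "wz": 0, "x": 0, "y": 0, "z": 0.7, "hand": 1},
  {"wx": 0, "wy": 0, "wz": 0, "x": 0, "y": 0, "z": 0, "hand": 1},
])

```text
t: 22.98
ee_pos: [0.5387, 0.3702, 0.0773]
ee_rot: [0.0, 0.095, 0.995, 0.0]
contact_force: [-1.1, -0.4, 3.7]
width: 0.0438
grasp_force: 53.2
```

Landed (force went from -2.7 to +3.7 N). Releasing and rising.

Emit:
play_rows([
  {"wx": 0, "wy": 0, "wz": 0, "x": 0, "y": 0, "z": 0, "hand": -1},
  {"wx": 0, "wy": 0, "wz": 0, "x": 0, "y": 0, "z": 0, "hand": -1},
  {"wx": 0, "wy": 0, "wz": 0, "x": 0, "y": 0, "z": 0, "hand": -1},
  {"wx": 0, "wy": 0, "wz": 0, "x": 0, "y": 0, "z": 0, "hand": -1},
  {"wx": 0, "wy": 0, "wz": 0, "x": 0, "y": 0, "z": 0, "hand": -1},
])

```text
t: 23.6
ee_pos: [0.5386, 0.3701, 0.0767]
ee_rot: [-0.0, 0.095, 0.995, -0.0]
contact_force: [-0.6, -0.1, 0.1]
width: 0.0857
grasp_force: 0.0
```

Emit:
play_rows([
  {"wx": 0, "wy": 0, "wz": 0, "x": 0, "y": 0, "z": -15, "hand": -1},
  {"wx": 0, "wy": 0, "wz": 0, "x": 0, "y": 0, "z": -25, "hand": -1},
  {"wx": 0, "wy": 0, "wz": 0, "x": 0, "y": 0, "z": -40, "hand": -1},
  {"wx": 0, "wy": 0, "wz": 0, "x": 0, "y": 0, "z": -45, "hand": -1},
  {"wx": 0, "wy": 0, "wz": 0, "x": 0, "y": 0, "z": -45, "hand": -1},
])

```text
t: 24.22
ee_pos: [0.5386, 0.3701, 0.2495]
ee_rot: [0.001, 0.095, 0.995, 0.0]
contact_force: [0.9, -0.2, 0.3]
width: 0.0853
grasp_force: 0.0
```

```bash
cat >> h.py <<'E'
def cartons(f):
    for n,bx in(('red',(300,195,355,235)),('green',(270,235,330,290)),('blue',(225,255,285,310))):
        try: print(n,'band',rr(reds(f,n,bx)[1]))
        except Exception as e: print(n,e)
    for n,c in(('green',(281,241)),('blue',(237.5,265)),('red',(336.5,234))):
        try: print(n,'label',rr(lab(f,c)))
        except Exception as e: print(n,e)
E
python3 - <<'E'
from h import *
st(); f=cam('scene'); cartons(f); save(f,'s7.png'); w=cam('wrist'); save(w,'w7.png')
g=cam('side'); Hg,Sg,Vg=hsv(g); H,S,V=hsv(w)
b,k2=blob((Hg>4)&(Hg<18)&(Sg>190)&(Vg>120),(150,315,195,350)); print('scanner top side',b,rr(rect(g,k2,.124)))
# dense wrist cue of red band
c,k=blob(((H<5)|(H>172))&(S>180)&(V>110),(0,0,300,420)); print(c,rr(rect(w,k,.04)))
plan([(570,250,240,100,9),(616.4,150.7,160,87.3-0.0,6)],-1)
E
```

```text
t 24.23 pos [538.6 370.1 249.5] yaw 169.06 Z [ 0.001  0.001 -1.   ] F [ 0.9 -0.2  0.3] w 0.0853 g 0.0
red band [array([567.4, 151.6]), array([64.7, 20.1]), 88.6]
green band [array([667.6,   2.9]), array([21.1, 75.2]), 17.7]
blue band [array([ 666.9, -145.7]), array([19.1, 65.1]), 9.4]
green label [array([584.4,  -8.2]), array([53.3, 41.8]), 13.4]
blue label [array([ 584.9, -158. ]), array([53.5, 40.6]), 12.2]
red label [array([650.3, 149.9]), array([42.3, 51.4]), 88.2]
scanner top side (170.20126984126983, 333.4082539682539) [array([540.1, 368.7]), array([30. , 41.3]), 78.9]
(81.10512923530199, 241.2659702691844) [array([568. , 154.7]), array([66.9, 22.8]), 88.2]
[{"wx":0,"wy":0,"wz":7.7,"x":-6,"y":-13,"z":1,"hand":-1},{"wx":0,"wy":0,"wz":7.7,"x":-7,"y":-12,"z":1,"hand":-1},{"wx":0,"wy":0,"wz":7.7,"x":-9,"y":-10,"z":1,"hand":-1},{"wx":0,"wy":0,"wz":7.7,"x":-10,"y":-9,"z":1,"hand":-1},{"wx":0,"wy":0,"wz":7.7,"x":-11,"y":-8,"z":2,"hand":-1}]
[{"wx":0,"wy":0,"wz":7.6,"x":-13,"y":-6,"z":1,"hand":-1},{"wx":0,"wy":0,"wz":7.7,"x":-13,"y":-5,"z":2,"hand":-1},{"wx":0,"wy":0,"wz":7.6,"x":-14,"y":-3,"z":1,"hand":-1},{"wx":0,"wy":0,"wz":7.7,"x":-13.3,"y":-0.3,"z":1.7,"hand":-1},{"wx":0,"wy":0,"wz":2.1,"x":-18,"y":5,"z":13,"hand":-1}]
[{"wx":0,"wy":0,"wz":2.1,"x":-17,"y":5,"z":13,"hand":-1},{"wx":0,"wy":0,"wz":2.1,"x":-17,"y":6,"z":14,"hand":-1},{"wx":0,"wy":0,"wz":2.1,"x":-17,"y":7,"z":13,"hand":-1},{"wx":0,"wy":0,"wz":2.1,"x":-17,"y":7,"z":14,"hand":-1},{"wx":0,"wy":0,"wz":2.2,"x":-16.6,"y":8.1,"z":13.0,"hand":-1}]
end [616.4 150.7 160. ] 87.3 15
```

The scanner stands in the holder and the cartons are unmoved. Going to red, tool yaw 178.

Run:
```python
from h import *
plan([(616.4,150.7,130,178,6),(616.4,150.7,25,178,4),(616.4,150.7,1,178,3)],-1)
```

```text
[{"wx":0,"wy":0,"wz":-1.5,"x":-19,"y":-34,"z":20,"hand":-1},{"wx":0,"wy":0,"wz":-1.5,"x":-19,"y":-34,"z":20,"hand":-1},{"wx":0,"wy":0,"wz":-1.5,"x":-18,"y":-35,"z":20,"hand":-1},{"wx":0,"wy":0,"wz":-1.5,"x":-17,"y":-35,"z":21,"hand":-1},{"wx":0,"wy":0,"wz":-1.5,"x":-16,"y":-35,"z":20,"hand":-1}]
[{"wx":0,"wy":0,"wz":-1.4,"x":-14.1,"y":-35.7,"z":20.7,"hand":-1},{"wx":0,"wy":0,"wz":-0.0,"x":0,"y":0,"z":26,"hand":-1},{"wx":0,"wy":0,"wz":-0.0,"x":0,"y":0,"z":26,"hand":-1},{"wx":0,"wy":0,"wz":-0.0,"x":0,"y":0,"z":27,"hand":-1},{"wx":0,"wy":0,"wz":-0.0,"x":-0.0,"y":-0.0,"z":26.0,"hand":-1}]
[{"wx":0,"wy":0,"wz":-0.0,"x":0,"y":0,"z":8,"hand":-1},{"wx":0,"wy":0,"wz":-0.0,"x":0,"y":0,"z":8,"hand":-1},{"wx":0,"wy":0,"wz":-0.0,"x":-0.0,"y":-0.0,"z":8.0,"hand":-1}]
end [616.4 150.7   1. ] 178.0 13
```

Emit:
play_rows([
  {"wx": 0, "wy": 0, "wz": -1.5, "x": -19, "y": -34, "z": 20, "hand": -1},
  {"wx": 0, "wy": 0, "wz": -1.5, "x": -19, "y": -34, "z": 20, "hand": -1},
  {"wx": 0, "wy": 0, "wz": -1.5, "x": -18, "y": -35, "z": 20, "hand": -1},
  {"wx": 0, "wy": 0, "wz": -1.5, "x": -17, "y": -35, "z": 21, "hand": -1},
  {"wx": 0, "wy": 0, "wz": -1.5, "x": -16, "y": -35, "z": 20, "hand": -1},
])

```text
t: 25.0
ee_pos: [0.6024, 0.1851, 0.1443]
ee_rot: [-0.001, 0.03, 1.0, -0.0]
contact_force: [-0.9, -0.3, -0.0]
width: 0.0854
grasp_force: 0.0
```

Emit:
play_rows([
  {"wx": 0, "wy": 0, "wz": -1.4, "x": -14.1, "y": -35.7, "z": 20.7, "hand": -1},
  {"wx": 0, "wy": 0, "wz": 0, "x": 0, "y": 0, "z": 0, "hand": -1},
  {"wx": 0, "wy": 0, "wz": 0, "x": 0, "y": 0, "z": 0, "hand": -1},
])

```text
t: 25.38
ee_pos: [0.6144, 0.1501, 0.1248]
ee_rot: [-0.0, 0.018, 1.0, 0.0]
contact_force: [1.7, 0.3, 1.3]
width: 0.0853
grasp_force: 0.0
```

```bash
cat >> h.py <<'E'
def wcarton(zt=.04):
    """carton under the wrist camera: rectangle of kraft+white+band blob top, at z"""
    w=cam('wrist'); H,S,V=hsv(w)
    return w
E
python3 - <<'E'
from h import *
s=st(); w=cam('wrist'); H,S,V=hsv(w); save(w,'w8.png')
for dx in(-70,70):
    for dy in(-33,33):
        a=np.radians(-2); print(np.round(proj(w,((616.4+np.cos(a)*dx-np.sin(a)*dy)/1e3,(150.7+np.sin(a)*dx+np.cos(a)*dy)/1e3,.04))))
E
```

```text
t 25.38 pos [614.4 150.1 124.8] yaw 177.91 Z [-0.001  0.    -1.   ] F [1.7 0.3 1.3] w 0.0853 g 0.0
[229. 111.]
[340. 111.]
[237. 318.]
[331. 318.]
```

View pics/w8.png

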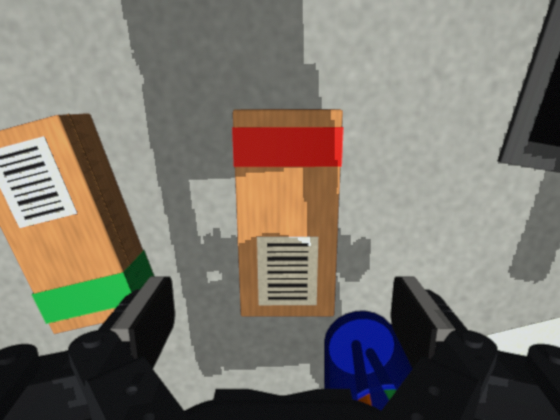

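Observed carton corners are (234,109), (342,109), (242,317) and (335,316), about 4 px right of the prediction. So I shift +2.5 mm in y and descend to about 1 mm.

Emit:
play_rows([
  {"wx": 0, "wy": 0, "wz": 0, "x": -0.5, "y": 2.5, "z": 28, "hand": -1},
  {"wx": 0, "wy": 0, "wz": 0, "x": 0, "y": 0, "z": 28, "hand": -1},
  {"wx": 0, "wy": 0, "wz": 0, "x": 0, "y": 0, "z": 28, "hand": -1},
  {"wx": 0, "wy": 0, "wz": 0, "x": 0, "y": 0, "z": 20, "hand": -1},
  {"wx": 0, "wy": 0, "wz": 0, "x": 0, "y": 0, "z": 12, "hand": -1},
])

```text
t: 26.05
ee_pos: [0.6149, 0.1538, 0.0086]
ee_rot: [-0.0, 0.017, 1.0, 0.0]
contact_force: [0.7, -0.3, -0.4]
width: 0.0853
grasp_force: 0.0
```

Emit:
play_rows([
  {"wx": 0, "wy": 0, "wz": 0, "x": 0, "y": 0, "z": 6, "hand": -1},
  {"wx": 0, "wy": 0, "wz": 0, "x": 0, "y": 0, "z": 0, "hand": -1},
  {"wx": 0, "wy": 0, "wz": 0, "x": 0, "y": 0, "z": 0, "hand": -1},
])

```text
t: 26.42
ee_pos: [0.6161, 0.1525, 0.0039]
ee_rot: [0.001, 0.018, 1.0, 0.0]
contact_force: [-0.9, 0.1, 0.6]
width: 0.0857
grasp_force: 0.0
```

Emit:
play_rows([
  {"wx": 0, "wy": 0, "wz": 0, "x": 0, "y": 0, "z": 0, "hand": 1},
  {"wx": 0, "wy": 0, "wz": 0, "x": 0, "y": 0, "z": 0, "hand": 1},
  {"wx": 0, "wy": 0, "wz": 0, "x": 0, "y": 0, "z": 0, "hand": 1},
  {"wx": 0, "wy": 0, "wz": 0, "x": 0, "y": 0, "z": 0, "hand": 1},
  {"wx": 0, "wy": 0, "wz": 0, "x": 0, "y": 0, "z": 0, "hand": 1},
], newtons=45)

```text
t: 27.05
ee_pos: [0.6161, 0.1525, 0.004]
ee_rot: [0.001, 0.018, 1.0, 0.0]
contact_force: [-1.4, 0.7, 5.0]
width: 0.0655
grasp_force: 52.2
```

Emit:
play_rows([
  {"wx": 0, "wy": 0, "wz": 0, "x": 0, "y": 0, "z": 0, "hand": 1},
  {"wx": 0, "wy": 0, "wz": 0, "x": 0, "y": 0, "z": -10, "hand": 1},
  {"wx": 0, "wy": 0, "wz": 0, "x": 0, "y": 0, "z": -40, "hand": 1},
  {"wx": 0, "wy": 0, "wz": 0, "x": 0, "y": 0, "z": -55, "hand": 1},
  {"wx": 0, "wy": 0, "wz": 0, "x": 0, "y": 0, "z": -60, "hand": 1},
])

```text
t: 27.68
ee_pos: [0.6143, 0.1522, 0.1687]
ee_rot: [-0.001, 0.018, 1.0, -0.0]
contact_force: [1.4, 0.7, -2.9]
width: 0.0652
grasp_force: 51.2
```

Emit:
play_rows([
  {"wx": 0, "wy": 0, "wz": 0, "x": 0, "y": 0, "z": -60, "hand": 1},
  {"wx": 0, "wy": 0, "wz": 0, "x": 0, "y": 0, "z": -60, "hand": 1},
  {"wx": 0, "wy": 0, "wz": 0, "x": 0, "y": 0, "z": 0, "hand": 1},
])

```text
t: 28.05
ee_pos: [0.6176, 0.1526, 0.2947]
ee_rot: [0.006, 0.018, 1.0, 0.0]
contact_force: [0.2, 0.4, -3.0]
width: 0.0656
grasp_force: 51.7
```

Run:
```python
from h import *
s=st(); print(s['joints'].round(2)); w=cam('wrist'); save(w,'w9.png'); H,S,V=hsv(w); p=s['ee_pos']
m=((H<5)|(H>172))&(S>180)&(V>60); c,k=blob(m,(150,0,420,420)); print('band px',c,cv2.boundingRect(k))
Rm=R.from_quat(np.roll(s['ee_rot'],-1)).as_matrix()
# predicted band centre (tool +x 48?) if top of carton is at TCP +x..., z 36 behind
for bx in(.045,.049): print(np.round(proj(w,p+Rm@np.array([bx,0,-.036]))))
plan([(570,-100,300,180,7),(552.8,-357.5,300,180,7)],1)
```

```text
t 28.05 pos [617.6 152.6 294.7] yaw 177.96 Z [ 0.011  0.001 -1.   ] F [ 0.2  0.4 -3. ] w 0.0656 g 51.7
[ 0.07  0.38  1.21 -0.    1.54 -1.47]
band px (282.1719861683482, 187.4820330633319) (166, 147, 233, 81)
[284. 200.]
[284. 187.]
[{"wx":0,"wy":0,"wz":-0.3,"x":5,"y":-36,"z":-1,"hand":1},{"wx":0,"wy":0,"wz":-0.3,"x":6,"y":-36,"z":-1,"hand":1},{"wx":0,"wy":0,"wz":-0.3,"x":6,"y":-36,"z":-1,"hand":1},{"wx":0,"wy":0,"wz":-0.3,"x":6,"y":-36,"z":-2,"hand":1},{"wx":0,"wy":0,"wz":-0.3,"x":6,"y":-36,"z":-1,"hand":1}]
[{"wx":0,"wy":0,"wz":-0.3,"x":6,"y":-37,"z":-2,"hand":1},{"wx":0,"wy":0,"wz":-0.2,"x":6.1,"y":-36.3,"z":-1.1,"hand":1},{"wx":0,"wy":0,"wz":-0.0,"x":2,"y":-37,"z":0,"hand":1},{"wx":0,"wy":0,"wz":-0.0,"x":3,"y":-37,"z":0,"hand":1},{"wx":0,"wy":0,"wz":-0.0,"x":2,"y":-37,"z":0,"hand":1}]
[{"wx":0,"wy":0,"wz":-0.0,"x":3,"y":-37,"z":0,"hand":1},{"wx":0,"wy":0,"wz":-0.0,"x":2,"y":-37,"z":0,"hand":1},{"wx":0,"wy":0,"wz":-0.0,"x":3,"y":-36,"z":0,"hand":1},{"wx":0,"wy":0,"wz":-0.0,"x":2.0,"y":-36.5,"z":-0.0,"hand":1}]
end [ 552.8 -357.5  300. ] 180.0 14
```

Emit:
play_rows([
  {"wx": 0, "wy": 0, "wz": -0.3, "x": 5, "y": -36, "z": -1, "hand": 1},
  {"wx": 0, "wy": 0, "wz": -0.3, "x": 6, "y": -36, "z": -1, "hand": 1},
  {"wx": 0, "wy": 0, "wz": -0.3, "x": 6, "y": -36, "z": -1, "hand": 1},
  {"wx": 0, "wy": 0, "wz": -0.3, "x": 6, "y": -36, "z": -2, "hand": 1},
  {"wx": 0, "wy": 0, "wz": -0.3, "x": 6, "y": -36, "z": -1, "hand": 1},
])

```text
t: 28.72
ee_pos: [0.5802, -0.0276, 0.2913]
ee_rot: [-0.003, 0.005, 1.0, 0.001]
contact_force: [0.3, -0.8, -2.5]
width: 0.0653
grasp_force: 51.5
```

Emit:
play_rows([
  {"wx": 0, "wy": 0, "wz": -0.3, "x": 6, "y": -37, "z": -2, "hand": 1},
  {"wx": 0, "wy": 0, "wz": -0.2, "x": 6.1, "y": -36.3, "z": -1.1, "hand": 1},
  {"wx": 0, "wy": 0, "wz": 0, "x": 2, "y": -37, "z": 0, "hand": 1},
  {"wx": 0, "wy": 0, "wz": 0, "x": 3, "y": -37, "z": 0, "hand": 1},
  {"wx": 0, "wy": 0, "wz": 0, "x": 2, "y": -37, "z": 0, "hand": 1},
])

```text
t: 29.35
ee_pos: [0.5607, -0.2116, 0.2942]
ee_rot: [-0.002, 0.0, 1.0, 0.001]
contact_force: [0.5, 0.8, -2.0]
width: 0.0655
grasp_force: 51.5
```

Emit:
play_rows([
  {"wx": 0, "wy": 0, "wz": 0, "x": 3, "y": -37, "z": 0, "hand": 1},
  {"wx": 0, "wy": 0, "wz": 0, "x": 2, "y": -37, "z": 0, "hand": 1},
  {"wx": 0, "wy": 0, "wz": 0, "x": 3, "y": -36, "z": 0, "hand": 1},
  {"wx": 0, "wy": 0, "wz": 0, "x": 2, "y": -36.5, "z": 0, "hand": 1},
  {"wx": 0, "wy": 0, "wz": 0, "x": 0, "y": 0, "z": 0, "hand": 1},
])

```text
t: 29.98
ee_pos: [0.5503, -0.3597, 0.2932]
ee_rot: [-0.002, 0.002, 1.0, 0.002]
contact_force: [0.5, 1.3, -3.1]
width: 0.0653
grasp_force: 51.6
```

Emit:
play_rows([
  {"wx": 0, "wy": 0, "wz": 0, "x": 0, "y": 0, "z": 0, "hand": 1},
  {"wx": 0, "wy": 0, "wz": 0, "x": 0, "y": 0, "z": 0, "hand": 1},
  {"wx": 0, "wy": 0, "wz": 0, "x": 0, "y": 0, "z": 0, "hand": 1},
])

```text
t: 30.35
ee_pos: [0.5523, -0.3565, 0.2971]
ee_rot: [-0.0, -0.0, 1.0, 0.0]
contact_force: [0.5, -0.3, -2.1]
width: 0.0654
grasp_force: 51.6
```

Run:
```python
from h import *
s=st(); w=cam('wrist'); save(w,'w10.png'); H,S,V=hsv(w); p=s['ee_pos']
m=((H<5)|(H>172))&(S>180)&(V>60); c,k=blob(m,(150,0,420,420)); print('band px',c,cv2.boundingRect(k))
Rm=R.from_quat(np.roll(s['ee_rot'],-1)).as_matrix()
print(np.round(proj(w,p+Rm@np.array([.049,0,-.036]))))
print('pile end corners', [np.round(proj(w,(.4828,y,z))) for y in(-.3905,-.3245) for z in (.07,)], 'posts',[np.round(proj(w,(.4908,y,.248))) for y in(-.4235,-.2915)])
```

```text
t 30.35 pos [ 552.3 -356.5  297.1] yaw -179.97 Z [-0.  0. -1.] F [ 0.5 -0.3 -2.1] w 0.0654 g 51.6
band px (282.3254872975713, 187.5249642285205) (166, 148, 233, 80)
[285. 187.]
pile end corners [array([248., 106.]), array([316., 106.])] posts [array([151., 126.]), array([412., 126.])]
```

View pics/w10.png

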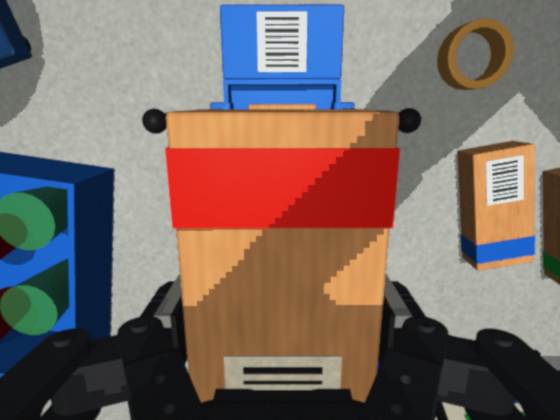

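Wrist: the carton is held squarely (band at (282,187)), knobs at (154,121)/(409,121) straddle it symmetrically, and the pile end is at (250..316,107), as predicted. Lowering.

Emit:
play_rows([
  {"wx": 0, "wy": 0, "wz": 0, "x": -0.5, "y": -1, "z": 30, "hand": 1},
  {"wx": 0, "wy": 0, "wz": 0, "x": 0, "y": 0, "z": 30, "hand": 1},
  {"wx": 0, "wy": 0, "wz": 0, "x": 0, "y": 0, "z": 30, "hand": 1},
  {"wx": 0, "wy": 0, "wz": 0, "x": 0, "y": 0, "z": 30, "hand": 1},
  {"wx": 0, "wy": 0, "wz": 0, "x": 0, "y": 0, "z": 20, "hand": 1},
])

```text
t: 31.02
ee_pos: [0.5522, -0.3576, 0.1557]
ee_rot: [-0.001, 0.0, 1.0, 0.001]
contact_force: [-0.2, -0.4, -2.3]
width: 0.0652
grasp_force: 51.7
```

Emit:
play_rows([
  {"wx": 0, "wy": 0, "wz": 0, "x": 0, "y": 0, "z": 20, "hand": 1},
  {"wx": 0, "wy": 0, "wz": 0, "x": 0, "y": 0, "z": 15, "hand": 1},
  {"wx": 0, "wy": 0, "wz": 0, "x": 0, "y": 0, "z": 10, "hand": 1},
  {"wx": 0, "wy": 0, "wz": 0, "x": 0, "y": 0, "z": 8, "hand": 1},
  {"wx": 0, "wy": 0, "wz": 0, "x": 0, "y": 0, "z": 5, "hand": 1},
])

```text
t: 31.65
ee_pos: [0.5527, -0.3586, 0.099]
ee_rot: [0.0, 0.0, 1.0, -0.0]
contact_force: [-0.1, 0.5, -2.8]
width: 0.0651
grasp_force: 51.7
```

Emit:
play_rows([
  {"wx": 0, "wy": 0, "wz": 0, "x": 0, "y": 0, "z": 3, "hand": 1},
  {"wx": 0, "wy": 0, "wz": 0, "x": 0, "y": 0, "z": 3, "hand": 1},
  {"wx": 0, "wy": 0, "wz": 0, "x": 0, "y": 0, "z": 0, "hand": 1},
])

```text
t: 32.02
ee_pos: [0.5525, -0.3585, 0.0931]
ee_rot: [-0.0, 0.0, 1.0, 0.0]
contact_force: [0.4, 0.0, -3.2]
width: 0.0654
grasp_force: 51.7
```

Emit:
play_rows([
  {"wx": 0, "wy": 0, "wz": 0, "x": 0, "y": 0.8, "z": 3, "hand": 1},
  {"wx": 0, "wy": 0, "wz": 0, "x": 0, "y": 0, "z": 3, "hand": 1},
  {"wx": 0, "wy": 0, "wz": 0, "x": 0, "y": 0, "z": 2, "hand": 1},
  {"wx": 0, "wy": 0, "wz": 0, "x": 0, "y": 0, "z": 0, "hand": 1},
])

```text
t: 32.52
ee_pos: [0.5524, -0.3576, 0.0848]
ee_rot: [-0.0, 0.0, 1.0, 0.0]
contact_force: [-0.2, 0.6, -2.3]
width: 0.0651
grasp_force: 51.7
```

Emit:
play_rows([
  {"wx": 0, "wy": 0, "wz": 0, "x": 0, "y": 0, "z": 2, "hand": 1},
  {"wx": 0, "wy": 0, "wz": 0, "x": 0, "y": 0, "z": 1, "hand": 1},
  {"wx": 0, "wy": 0, "wz": 0, "x": 0, "y": 0, "z": 1, "hand": 1},
  {"wx": 0, "wy": 0, "wz": 0, "x": 0, "y": 0, "z": 0, "hand": 1},
])

```text
t: 33.02
ee_pos: [0.5525, -0.3577, 0.081]
ee_rot: [-0.0, 0.0, 1.0, 0.0]
contact_force: [-0.0, -0.2, -2.7]
width: 0.0652
grasp_force: 51.7
```

Emit:
play_rows([
  {"wx": 0, "wy": 0, "wz": 0, "x": 0, "y": 0, "z": 1, "hand": 1},
  {"wx": 0, "wy": 0, "wz": 0, "x": 0, "y": 0, "z": 1, "hand": 1},
  {"wx": 0, "wy": 0, "wz": 0, "x": 0, "y": 0, "z": 0, "hand": 1},
])

```text
t: 33.4
ee_pos: [0.5525, -0.3576, 0.079]
ee_rot: [-0.0, 0.0, 1.0, 0.0]
contact_force: [0.6, 0.7, -2.0]
width: 0.0652
grasp_force: 51.7
```

Run:
```python
from h import *
s=st()
for n in('scene','side'):
    f=cam(n); u,v=map(int,proj(f,(.55,-.357,.08))); print(n,u,v); c=f['img'][v-45:v+45,u-55:u+55]; cv2.imwrite(f'pics/l_{n}.png',cv2.resize(c,None,fx=5,fy=5,interpolation=cv2.INTER_CUBIC)[:,:,::-1])
a=cv2.imread('pics/l_side.png'); cv2.imwrite('pics/l.png',a)
```

```text
t 33.4 pos [ 552.5 -357.6   79. ] yaw 179.96 Z [-0.  0. -1.] F [ 0.6  0.7 -2. ] w 0.0652 g 51.7
scene 167 282
side 330 194
```

View pics/l.png

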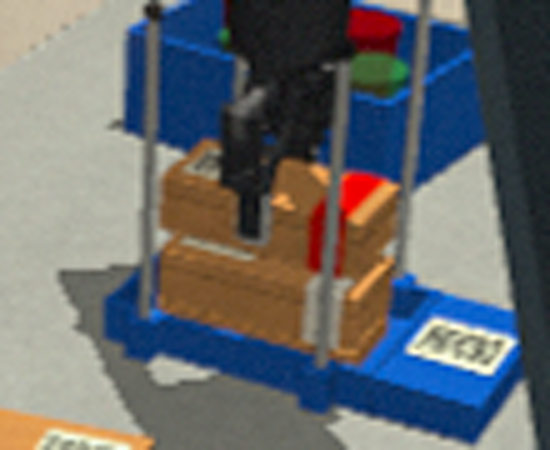

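The side crop shows the carton flat over the pile with a gap of about 10 crop px, roughly 5-6 mm. Continuing.

Emit:
play_rows([
  {"wx": 0, "wy": 0, "wz": 0, "x": 0, "y": 0, "z": 1, "hand": 1},
  {"wx": 0, "wy": 0, "wz": 0, "x": 0, "y": 0, "z": 1, "hand": 1},
  {"wx": 0, "wy": 0, "wz": 0, "x": 0, "y": 0, "z": 1, "hand": 1},
  {"wx": 0, "wy": 0, "wz": 0, "x": 0, "y": 0, "z": 0, "hand": 1},
])

```text
t: 34.0
ee_pos: [0.5525, -0.3577, 0.0759]
ee_rot: [-0.0, 0.0, 1.0, 0.0]
contact_force: [0.9, 0.1, -3.0]
width: 0.0653
grasp_force: 51.7
```

Emit:
play_rows([
  {"wx": 0, "wy": 0, "wz": 0, "x": 0, "y": 0, "z": 1, "hand": 1},
  {"wx": 0, "wy": 0, "wz": 0, "x": 0, "y": 0, "z": 0.7, "hand": 1},
  {"wx": 0, "wy": 0, "wz": 0, "x": 0, "y": 0, "z": 0, "hand": 1},
])

```text
t: 34.38
ee_pos: [0.5525, -0.3577, 0.0743]
ee_rot: [-0.0, 0.0, 1.0, 0.0]
contact_force: [-0.0, -0.9, -2.8]
width: 0.0651
grasp_force: 51.7
```

Emit:
play_rows([
  {"wx": 0, "wy": 0, "wz": 0, "x": 0, "y": 0, "z": 0.7, "hand": 1},
  {"wx": 0, "wy": 0, "wz": 0, "x": 0, "y": 0, "z": 0, "hand": 1},
])

```text
t: 34.62
ee_pos: [0.5525, -0.3577, 0.0737]
ee_rot: [-0.0, 0.0, 1.0, 0.0]
contact_force: [-0.4, -0.0, -2.5]
width: 0.0654
grasp_force: 51.7
```

Emit:
play_rows([
  {"wx": 0, "wy": 0, "wz": 0, "x": 0, "y": 0, "z": 0.8, "hand": 1},
  {"wx": 0, "wy": 0, "wz": 0, "x": 0, "y": 0, "z": 0, "hand": 1},
])

```text
t: 34.88
ee_pos: [0.5525, -0.3577, 0.0728]
ee_rot: [-0.0, 0.0, 1.0, 0.0]
contact_force: [0.8, 0.7, -2.7]
width: 0.0653
grasp_force: 51.7
```

Emit:
play_rows([
  {"wx": 0, "wy": 0, "wz": 0, "x": 0, "y": 0, "z": 0.8, "hand": 1},
  {"wx": 0, "wy": 0, "wz": 0, "x": 0, "y": 0, "z": 0, "hand": 1},
])

```text
t: 35.12
ee_pos: [0.5525, -0.3577, 0.072]
ee_rot: [-0.0, 0.0, 1.0, 0.0]
contact_force: [-0.5, -0.3, -3.0]
width: 0.0655
grasp_force: 51.7
```

Emit:
play_rows([
  {"wx": 0, "wy": 0, "wz": 0, "x": 0, "y": 0, "z": 0.8, "hand": 1},
  {"wx": 0, "wy": 0, "wz": 0, "x": 0, "y": 0, "z": 0, "hand": 1},
])

```text
t: 35.38
ee_pos: [0.5525, -0.3577, 0.0712]
ee_rot: [-0.0, 0.0, 1.0, 0.0]
contact_force: [-0.4, 0.3, -2.3]
width: 0.0658
grasp_force: 51.7
```

Emit:
play_rows([
  {"wx": 0, "wy": 0, "wz": 0, "x": 0, "y": 0, "z": 0.8, "hand": 1},
  {"wx": 0, "wy": 0, "wz": 0, "x": 0, "y": 0, "z": 0, "hand": 1},
])

```text
t: 35.62
ee_pos: [0.5525, -0.3577, 0.0704]
ee_rot: [-0.0, 0.0, 1.0, 0.0]
contact_force: [0.0, -1.0, -2.4]
width: 0.0652
grasp_force: 51.7
```

Emit:
play_rows([
  {"wx": 0, "wy": 0, "wz": 0, "x": 0, "y": 0, "z": 0.6, "hand": 1},
  {"wx": 0, "wy": 0, "wz": 0, "x": 0, "y": 0, "z": 0, "hand": 1},
])

```text
t: 35.88
ee_pos: [0.5525, -0.3577, 0.0698]
ee_rot: [-0.0, 0.0, 1.0, 0.0]
contact_force: [0.4, -0.2, -2.2]
width: 0.0653
grasp_force: 51.7
```

Emit:
play_rows([
  {"wx": 0, "wy": 0, "wz": 0, "x": 0, "y": 0, "z": 0.8, "hand": 1},
  {"wx": 0, "wy": 0, "wz": 0, "x": 0, "y": 0, "z": 0, "hand": 1},
])

```text
t: 36.12
ee_pos: [0.5525, -0.3577, 0.069]
ee_rot: [-0.0, 0.0, 1.0, 0.0]
contact_force: [-1.4, -0.4, -1.7]
width: 0.0653
grasp_force: 51.7
```

Emit:
play_rows([
  {"wx": 0, "wy": 0, "wz": 0, "x": 0, "y": 0, "z": 0.8, "hand": 1},
  {"wx": 0, "wy": 0, "wz": 0, "x": 0, "y": 0, "z": 0, "hand": 1},
])

```text
t: 36.38
ee_pos: [0.5525, -0.3577, 0.0682]
ee_rot: [-0.0, 0.0, 1.0, 0.0]
contact_force: [0.1, 0.1, -2.6]
width: 0.0649
grasp_force: 51.7
```

Emit:
play_rows([
  {"wx": 0, "wy": 0, "wz": 0, "x": 0, "y": 0, "z": 0.6, "hand": 1},
  {"wx": 0, "wy": 0, "wz": 0, "x": 0, "y": 0, "z": 0, "hand": 1},
])

```text
t: 36.62
ee_pos: [0.5525, -0.3577, 0.0676]
ee_rot: [-0.0, 0.0, 1.0, 0.0]
contact_force: [0.2, 1.1, -2.3]
width: 0.0654
grasp_force: 51.7
```

Emit:
play_rows([
  {"wx": 0, "wy": 0, "wz": 0, "x": 0, "y": 0, "z": 0.8, "hand": 1},
  {"wx": 0, "wy": 0, "wz": 0, "x": 0, "y": 0, "z": 0, "hand": 1},
])

```text
t: 36.88
ee_pos: [0.5525, -0.3577, 0.0669]
ee_rot: [-0.0, 0.0, 1.0, 0.0]
contact_force: [0.4, 0.2, -2.0]
width: 0.0654
grasp_force: 51.7
```

Emit:
play_rows([
  {"wx": 0, "wy": 0, "wz": 0, "x": 0, "y": 0, "z": 0.8, "hand": 1},
  {"wx": 0, "wy": 0, "wz": 0, "x": 0, "y": 0, "z": 0, "hand": 1},
])

```text
t: 37.12
ee_pos: [0.5526, -0.3577, 0.0667]
ee_rot: [0.0, 0.0, 1.0, -0.0]
contact_force: [-2.4, 0.9, 3.3]
width: 0.0648
grasp_force: 52.2
```

Emit:
play_rows([
  {"wx": 0, "wy": 0, "wz": 0, "x": 0, "y": 0, "z": 0.8, "hand": 1},
  {"wx": 0, "wy": 0, "wz": 0, "x": 0, "y": 0, "z": 0, "hand": 1},
])

```text
t: 37.38
ee_pos: [0.5526, -0.3577, 0.0667]
ee_rot: [0.0, 0.0, 1.0, -0.0]
contact_force: [-3.5, 1.2, 7.5]
width: 0.0658
grasp_force: 53.0
```

Landed at TCP z 66.7 (pile top about 63 mm; force rose by 6 N, then 10 N). Releasing and rising.

Emit:
play_rows([
  {"wx": 0, "wy": 0, "wz": 0, "x": 0, "y": 0, "z": 0, "hand": -1},
  {"wx": 0, "wy": 0, "wz": 0, "x": 0, "y": 0, "z": 0, "hand": -1},
  {"wx": 0, "wy": 0, "wz": 0, "x": 0, "y": 0, "z": 0, "hand": -1},
  {"wx": 0, "wy": 0, "wz": 0, "x": 0, "y": 0, "z": 0, "hand": -1},
])

```text
t: 37.88
ee_pos: [0.5526, -0.3577, 0.0651]
ee_rot: [-0.0, 0.0, 1.0, 0.0]
contact_force: [0.1, 0.1, 1.0]
width: 0.0853
grasp_force: 0.0
```

Emit:
play_rows([
  {"wx": 0, "wy": 0, "wz": 0, "x": 0, "y": 0, "z": -10, "hand": -1},
  {"wx": 0, "wy": 0, "wz": 0, "x": 0, "y": 0, "z": -30, "hand": -1},
  {"wx": 0, "wy": 0, "wz": 0, "x": 0, "y": 0, "z": -50, "hand": -1},
  {"wx": 0, "wy": 0, "wz": 0, "x": 0, "y": 0, "z": -50, "hand": -1},
  {"wx": 0, "wy": 0, "wz": 0, "x": 0, "y": 0, "z": -50, "hand": -1},
])

```text
t: 38.5
ee_pos: [0.5524, -0.3576, 0.2578]
ee_rot: [0.0, 0.0, 1.0, -0.0]
contact_force: [0.3, 0.4, -0.0]
width: 0.0854
grasp_force: 0.0
```

Emit:
play_rows([
  {"wx": 0, "wy": 0, "wz": 0, "x": 0, "y": 0, "z": -25, "hand": -1},
  {"wx": 0, "wy": 0, "wz": 0, "x": 0, "y": 0, "z": 0, "hand": -1},
  {"wx": 0, "wy": 0, "wz": 0, "x": 0, "y": 0, "z": 0, "hand": -1},
])

```text
t: 38.88
ee_pos: [0.5521, -0.3573, 0.279]
ee_rot: [-0.001, 0.0, 1.0, 0.001]
contact_force: [-1.2, -0.5, -1.0]
width: 0.0852
grasp_force: 0.0
```

Run:
```python
from h import *
s=st(); f=cam('scene'); cartons(f)
w=cam('wrist'); save(w,'w11.png'); H,S,V=hsv(w); m=((H<5)|(H>172))&(S>180)&(V>60); c,k=blob(m,(150,0,420,420)); print('red on pile',c,rr(rect(w,k,.1027)))
plan([(618.6,-0.6,230,192.5,9),(618.6,-0.6,130,192.5,3)],-1,(*s['ee_pos']*1000,180))
```

```text
t 38.88 pos [ 552.1 -357.3  279. ] yaw 179.95 Z [-0.001  0.001 -1.   ] F [-1.2 -0.5 -1. ] w 0.0852 g 0.0
red max() iterable argument is empty
green band [array([667.7,   2.6]), array([21.1, 74.6]), 17.7]
blue band [array([ 642.7, -100.4]), array([18.8, 64.5]), 10.4]
green label [array([584.4,  -7.9]), array([53.5, 42.1]), 14.5]
blue label [array([ 586.9, -156.5]), array([74.9, 87.6]), 61.9]
red label [array([649.4, 149.9]), array([80.2, 94.3]), 56.2]
red on pile (281.4207216153591, 134.23154584574644) [array([ 504.4, -358.1]), array([65.6, 23.2]), 90.0]
[{"wx":0,"wy":0,"wz":-1.4,"x":-7,"y":40,"z":5,"hand":-1},{"wx":0,"wy":0,"wz":-1.4,"x":-8,"y":39,"z":5,"hand":-1},{"wx":0,"wy":0,"wz":-1.4,"x":-9,"y":39,"z":6,"hand":-1},{"wx":0,"wy":0,"wz":-1.4,"x":-10,"y":39,"z":5,"hand":-1},{"wx":0,"wy":0,"wz":-1.4,"x":-11,"y":39,"z":6,"hand":-1}]
[{"wx":0,"wy":0,"wz":-1.4,"x":-13,"y":38,"z":5,"hand":-1},{"wx":0,"wy":0,"wz":-1.4,"x":-13,"y":38,"z":6,"hand":-1},{"wx":0,"wy":0,"wz":-1.3,"x":-14,"y":38,"z":5,"hand":-1},{"wx":0,"wy":0,"wz":-1.4,"x":-15.8,"y":37.6,"z":6.0,"hand":-1},{"wx":0,"wy":0,"wz":0.0,"x":0,"y":0,"z":33,"hand":-1}]
[{"wx":0,"wy":0,"wz":0.0,"x":0,"y":0,"z":33,"hand":-1},{"wx":0,"wy":0,"wz":0.0,"x":0.0,"y":0.0,"z":34.0,"hand":-1}]
end [ 6.186e+02 -6.000e-01  1.300e+02] 192.5 12
```

Red sits in line on the pile. The blue carton was knocked, with its band now at (643,-100); green is unmoved, and the gap to blue is about 33 mm. Hovering over green.

Emit:
play_rows([
  {"wx": 0, "wy": 0, "wz": -1.4, "x": -7, "y": 40, "z": 5, "hand": -1},
  {"wx": 0, "wy": 0, "wz": -1.4, "x": -8, "y": 39, "z": 5, "hand": -1},
  {"wx": 0, "wy": 0, "wz": -1.4, "x": -9, "y": 39, "z": 6, "hand": -1},
  {"wx": 0, "wy": 0, "wz": -1.4, "x": -10, "y": 39, "z": 5, "hand": -1},
  {"wx": 0, "wy": 0, "wz": -1.4, "x": -11, "y": 39, "z": 6, "hand": -1},
])

```text
t: 39.6
ee_pos: [0.5876, -0.1581, 0.2515]
ee_rot: [-0.001, -0.061, 0.998, 0.001]
contact_force: [0.2, 0.2, 0.6]
width: 0.0855
grasp_force: 0.0
```

Emit:
play_rows([
  {"wx": 0, "wy": 0, "wz": -1.4, "x": -13, "y": 38, "z": 5, "hand": -1},
  {"wx": 0, "wy": 0, "wz": -1.4, "x": -13, "y": 38, "z": 6, "hand": -1},
  {"wx": 0, "wy": 0, "wz": -1.3, "x": -14, "y": 38, "z": 5, "hand": -1},
  {"wx": 0, "wy": 0, "wz": -1.4, "x": -15.8, "y": 37.6, "z": 6, "hand": -1},
  {"wx": 0, "wy": 0, "wz": 0, "x": 0, "y": 0, "z": 33, "hand": -1},
])

```text
t: 40.22
ee_pos: [0.6205, 0.002, 0.1985]
ee_rot: [0.001, -0.11, 0.994, 0.0]
contact_force: [0.1, 0.0, -0.5]
width: 0.0856
grasp_force: 0.0
```

Emit:
play_rows([
  {"wx": 0, "wy": 0, "wz": 0, "x": 0, "y": 0, "z": 33, "hand": -1},
  {"wx": 0, "wy": 0, "wz": 0, "x": 0, "y": 0, "z": 34, "hand": -1},
  {"wx": 0, "wy": 0, "wz": 0, "x": 0, "y": 0, "z": 0, "hand": -1},
  {"wx": 0, "wy": 0, "wz": 0, "x": 0, "y": 0, "z": 0, "hand": -1},
  {"wx": 0, "wy": 0, "wz": 0, "x": 0, "y": 0, "z": 0, "hand": -1},
])

```text
t: 40.85
ee_pos: [0.6204, -0.0014, 0.133]
ee_rot: [0.001, -0.108, 0.994, -0.0]
contact_force: [-0.2, -0.1, 0.8]
width: 0.0855
grasp_force: 0.0
```

```bash
cat >> h.py <<'E'
def under(band):
    """label and band rects of the carton under the wrist camera -> centre, yaw (world mm)"""
    s=sensors.read_state(); w=cam('wrist'); H,S,V=hsv(w)
    bm={'green':(H>45)&(H<80)&(S>150),'blue':(H>100)&(H<130)&(S>150)&(V>60)}[band]
    kr=((H<25)&(S>90)&(V>60)); 
    # kraft component nearest image centre, split by band; fit via its contour
    n,l=cv2.connectedComponents(cv2.morphologyEx(kr.astype(np.uint8),cv2.MORPH_OPEN,np.ones((3,3))))
    u,v=map(int,proj(w,s['ee_pos']*[1,1,0]+[0,0,.04])); v=min(v,380); i=np.bincount(l[v-15:v+15,u-15:u+15].ravel(),minlength=2)[1:].argmax()+1
    k,_=cv2.findContours((l==i).astype(np.uint8),cv2.RETR_EXTERNAL,cv2.CHAIN_APPROX_NONE); k=max(k,key=cv2.contourArea)
    print('kraft',rr(rect(w,k,.04)),'px',cv2.boundingRect(k))
    c,kb=blob(bm,(180,0,400,420)); print('band',c,rr(rect(w,kb,.04)))
    return w
E
python3 - <<'E'
from h import *
s=st(); w=under('green'); save(w,'w12.png')
for a0 in(12.5,):
  for dx in(-70,70):
    for dy in(-33,33):
        a=np.radians(a0); print(dx,dy,np.round(proj(w,((618.6+np.cos(a)*dx-np.sin(a)*dy)/1e3,(-.6+np.sin(a)*dx+np.cos(a)*dy)/1e3,.04))))
E
```

```text
t 40.85 pos [620.4  -1.4 133. ] yaw -167.55 Z [ 0.003 -0.001 -1.   ] F [-0.2 -0.1  0.8] w 0.0855 g 0.0
kraft [array([601.8,  -3.1]), array([105.3,  65.7]), 12.3] px (235, 105, 107, 159)
band (286.2580503144654, 279.42396226415093) [array([665.6,  10.8]), array([22.5, 66. ]), 12.5]
-70 -33 [231. 104.]
-70 33 [340. 104.]
70 -33 [239. 307.]
70 33 [331. 307.]
```

View pics/w12.png

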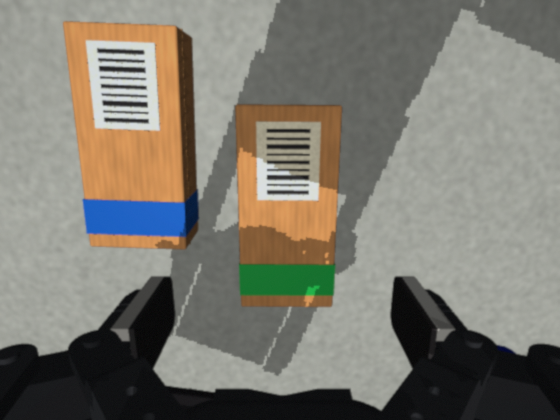

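Wrist: green occupies (236..341, 105..306) and the knocked blue is at left (65..195). The green centre is (618.7,1), yaw 12.4. A fine shift, then down.

Emit:
play_rows([
  {"wx": 0, "wy": 0, "wz": 0, "x": 1, "y": 2.5, "z": 28, "hand": -1},
  {"wx": 0, "wy": 0, "wz": 0, "x": 0, "y": 0, "z": 28, "hand": -1},
  {"wx": 0, "wy": 0, "wz": 0, "x": 0, "y": 0, "z": 28, "hand": -1},
  {"wx": 0, "wy": 0, "wz": 0, "x": 0, "y": 0, "z": 20, "hand": -1},
  {"wx": 0, "wy": 0, "wz": 0, "x": 0, "y": 0, "z": 12, "hand": -1},
])

```text
t: 41.52
ee_pos: [0.6181, 0.0011, 0.0152]
ee_rot: [0.0, -0.108, 0.994, -0.0]
contact_force: [0.1, 1.0, 0.4]
width: 0.0854
grasp_force: 0.0
```

Emit:
play_rows([
  {"wx": 0, "wy": 0, "wz": 0, "x": 0, "y": 0, "z": 6, "hand": -1},
  {"wx": 0, "wy": 0, "wz": 0, "x": 0, "y": 0, "z": 0, "hand": -1},
  {"wx": 0, "wy": 0, "wz": 0, "x": 0, "y": 0, "z": 0, "hand": -1},
  {"wx": 0, "wy": 0, "wz": 0, "x": 0, "y": 0, "z": 0, "hand": -1},
])

```text
t: 42.02
ee_pos: [0.6184, 0.0011, 0.0101]
ee_rot: [0.001, -0.109, 0.994, -0.0]
contact_force: [0.3, 0.2, 0.1]
width: 0.0858
grasp_force: 0.0
```

Emit:
play_rows([
  {"wx": 0, "wy": 0, "wz": 0, "x": 0, "y": 0, "z": 6, "hand": -1},
  {"wx": 0, "wy": 0, "wz": 0, "x": 0, "y": 0, "z": 0, "hand": -1},
  {"wx": 0, "wy": 0, "wz": 0, "x": 0, "y": 0, "z": 0, "hand": 1},
  {"wx": 0, "wy": 0, "wz": 0, "x": 0, "y": 0, "z": 0, "hand": 1},
  {"wx": 0, "wy": 0, "wz": 0, "x": 0, "y": 0, "z": 0, "hand": 1},
])

```text
t: 42.65
ee_pos: [0.618, 0.0011, 0.0034]
ee_rot: [0.0, -0.108, 0.994, 0.0]
contact_force: [-0.3, 0.6, 1.4]
width: 0.0653
grasp_force: 51.5
```

Emit:
play_rows([
  {"wx": 0, "wy": 0, "wz": 0, "x": 0, "y": 0, "z": 0, "hand": 1},
  {"wx": 0, "wy": 0, "wz": 0, "x": 0, "y": 0, "z": 0, "hand": 1},
  {"wx": 0, "wy": 0, "wz": 0, "x": 0, "y": 0, "z": 0, "hand": 1},
])

```text
t: 43.02
ee_pos: [0.618, 0.0011, 0.0034]
ee_rot: [0.0, -0.108, 0.994, -0.0]
contact_force: [-0.5, -0.4, 1.7]
width: 0.0654
grasp_force: 51.5
```

Emit:
play_rows([
  {"wx": 0, "wy": 0, "wz": 0, "x": 0, "y": 0, "z": -10, "hand": 1},
  {"wx": 0, "wy": 0, "wz": 0, "x": 0, "y": 0, "z": -40, "hand": 1},
  {"wx": 0, "wy": 0, "wz": 0, "x": 0, "y": 0, "z": -60, "hand": 1},
  {"wx": 0, "wy": 0, "wz": 0, "x": 0, "y": 0, "z": -60, "hand": 1},
  {"wx": 0, "wy": 0, "wz": 0, "x": 0, "y": 0, "z": -60, "hand": 1},
])

```text
t: 43.65
ee_pos: [0.6172, 0.0011, 0.2354]
ee_rot: [-0.0, -0.108, 0.994, -0.0]
contact_force: [2.2, -0.4, -2.0]
width: 0.0651
grasp_force: 51.1
```

Emit:
play_rows([
  {"wx": 0, "wy": 0, "wz": 0, "x": 0, "y": 0, "z": -60, "hand": 1},
  {"wx": 0, "wy": 0, "wz": 0, "x": 0, "y": 0, "z": 0, "hand": 1},
  {"wx": 0, "wy": 0, "wz": 0, "x": 0, "y": 0, "z": 0, "hand": 1},
  {"wx": 0, "wy": 0, "wz": 0, "x": 0, "y": 0, "z": 0, "hand": 1},
])

```text
t: 44.15
ee_pos: [0.6167, 0.0013, 0.2908]
ee_rot: [-0.002, -0.108, 0.994, 0.001]
contact_force: [-0.6, -0.1, -2.4]
width: 0.0653
grasp_force: 51.3
```

```bash
cat >> h.py <<'E'
def held(band):
    s=sensors.read_state(); w=cam('wrist'); H,S,V=hsv(w)
    bm={'green':(H>45)&(H<80)&(S>150),'blue':(H>100)&(H<130)&(S>150)&(V>60)}[band]
    kr=((H<25)&(S>90)&(V>40)); c,k=blob(kr,(150,40,420,330)); x,y,ww,hh=cv2.boundingRect(k); print('held kraft box',x,y,x+ww,y+hh)
    return w
E
python3 - <<'E'
from h import *
s=st(); w=held('green'); save(w,'w13.png')
Rm=R.from_quat(np.roll(s['ee_rot'],-1)).as_matrix()
print('pred end corners',[np.round(proj(w,s['ee_pos']+Rm@np.array([.07,y,-.036]))) for y in(-.033,.033)])
plan([(570,-150,302,180,7),(552.8,-357.5,302,180,7)],1,(*s['ee_pos']*1000,yaw_of(s)%360))
E
```

```text
t 44.15 pos [616.7   1.3 290.8] yaw -167.55 Z [-0.005  0.001 -1.   ] F [-0.6 -0.1 -2.4] w 0.0653 g 51.3
held kraft box 151 60 401 330
pred end corners [array([166., 113.]), array([404., 114.])]
[{"wx":0,"wy":0,"wz":1.8,"x":11,"y":-20,"z":-2,"hand":1},{"wx":0,"wy":0,"wz":1.8,"x":11,"y":-20,"z":-2,"hand":1},{"wx":0,"wy":0,"wz":1.8,"x":10,"y":-20,"z":-1,"hand":1},{"wx":0,"wy":0,"wz":1.8,"x":9,"y":-21,"z":-2,"hand":1},{"wx":0,"wy":0,"wz":1.8,"x":9,"y":-21,"z":-1,"hand":1}]
[{"wx":0,"wy":0,"wz":1.7,"x":8,"y":-21,"z":-2,"hand":1},{"wx":0,"wy":0,"wz":1.8,"x":6.9,"y":-21.1,"z":-1.2,"hand":1},{"wx":0,"wy":0,"wz":-0.0,"x":2,"y":-30,"z":0,"hand":1},{"wx":0,"wy":0,"wz":-0.0,"x":3,"y":-30,"z":0,"hand":1},{"wx":0,"wy":0,"wz":-0.0,"x":2,"y":-29,"z":0,"hand":1}]
[{"wx":0,"wy":0,"wz":-0.0,"x":3,"y":-30,"z":0,"hand":1},{"wx":0,"wy":0,"wz":-0.0,"x":2,"y":-29,"z":0,"hand":1},{"wx":0,"wy":0,"wz":-0.0,"x":3,"y":-30,"z":0,"hand":1},{"wx":0,"wy":0,"wz":-0.0,"x":2.0,"y":-29.5,"z":0.0,"hand":1}]
end [ 552.8 -357.5  302. ] 180.0 14
```

Emit:
play_rows([
  {"wx": 0, "wy": 0, "wz": 1.8, "x": 11, "y": -20, "z": -2, "hand": 1},
  {"wx": 0, "wy": 0, "wz": 1.8, "x": 11, "y": -20, "z": -2, "hand": 1},
  {"wx": 0, "wy": 0, "wz": 1.8, "x": 10, "y": -20, "z": -1, "hand": 1},
  {"wx": 0, "wy": 0, "wz": 1.8, "x": 9, "y": -21, "z": -2, "hand": 1},
  {"wx": 0, "wy": 0, "wz": 1.8, "x": 9, "y": -21, "z": -1, "hand": 1},
])

```text
t: 44.82
ee_pos: [0.5834, -0.108, 0.2997]
ee_rot: [-0.001, -0.03, 1.0, 0.001]
contact_force: [0.1, 0.1, -2.3]
width: 0.0654
grasp_force: 51.1
```

Emit:
play_rows([
  {"wx": 0, "wy": 0, "wz": 1.7, "x": 8, "y": -21, "z": -2, "hand": 1},
  {"wx": 0, "wy": 0, "wz": 1.8, "x": 6.9, "y": -21.1, "z": -1.2, "hand": 1},
  {"wx": 0, "wy": 0, "wz": 0, "x": 2, "y": -30, "z": 0, "hand": 1},
  {"wx": 0, "wy": 0, "wz": 0, "x": 3, "y": -30, "z": 0, "hand": 1},
  {"wx": 0, "wy": 0, "wz": 0, "x": 2, "y": -29, "z": 0, "hand": 1},
])

```text
t: 45.45
ee_pos: [0.5635, -0.2399, 0.3028]
ee_rot: [-0.001, 0.0, 1.0, 0.001]
contact_force: [0.6, 0.0, -2.0]
width: 0.0651
grasp_force: 51.2
```

Emit:
play_rows([
  {"wx": 0, "wy": 0, "wz": 0, "x": 3, "y": -30, "z": 0, "hand": 1},
  {"wx": 0, "wy": 0, "wz": 0, "x": 2, "y": -29, "z": 0, "hand": 1},
  {"wx": 0, "wy": 0, "wz": 0, "x": 3, "y": -30, "z": 0, "hand": 1},
  {"wx": 0, "wy": 0, "wz": 0, "x": 2, "y": -29.5, "z": 0, "hand": 1},
  {"wx": 0, "wy": 0, "wz": 0, "x": 0, "y": 0, "z": 0, "hand": 1},
])

```text
t: 46.08
ee_pos: [0.553, -0.3597, 0.302]
ee_rot: [-0.002, 0.002, 1.0, 0.001]
contact_force: [-0.3, 0.5, -1.8]
width: 0.0653
grasp_force: 51.2
```

Emit:
play_rows([
  {"wx": 0, "wy": 0, "wz": 0, "x": 0, "y": 0, "z": 0, "hand": 1},
  {"wx": 0, "wy": 0, "wz": 0, "x": 0, "y": 0, "z": 0, "hand": 1},
  {"wx": 0, "wy": 0, "wz": 0, "x": 0, "y": 0, "z": 0, "hand": 1},
])

```text
t: 46.45
ee_pos: [0.5542, -0.3568, 0.3047]
ee_rot: [0.0, -0.0, 1.0, 0.0]
contact_force: [-0.1, -0.4, -3.0]
width: 0.0656
grasp_force: 51.2
```

```bash
cat >> h.py <<'E'
def heldpile():
    """far-end edge of the held carton (rows of kraft start per column) vs prediction, relative to TCP in tool frame"""
    s=st(); w=cam('wrist'); H,S,V=hsv(w); kr=((H<25)&(S>90)&(V>40)).astype(np.uint8)
    Rm=R.from_quat(np.roll(s['ee_rot'],-1)).as_matrix(); p=s['ee_pos']
    print('pred corners',[np.round(proj(w,p+Rm@np.array([.07,y,-.036]))) for y in(-.033,.033)])
    for v in(125,135,150,170,190):
        r=np.flatnonzero(kr[v,120:440])+120; print(v,r.min(),r.max(),len(r),end=' ; ')
    print()
    for u in(180,190,200,370,380,390): 
        r=np.flatnonzero(kr[60:250,u])+60; print(u,r.min() if len(r) else None,end=' ; ')
    print(); return w
E
python3 - <<'E'
from h import *
heldpile()
E
```

```text
t 46.45 pos [ 554.2 -356.8  304.7] yaw -179.98 Z [ 0.  0. -1.] F [-0.1 -0.4 -3. ] w 0.0656 g 51.2
pred corners [array([166., 113.]), array([404., 113.])]
125 166 400 235 ; 135 169 398 230 ; 150 170 397 228 ; 170 172 395 85 ; 190 173 393 84 ; 
180 113 ; 190 113 ; 200 112 ; 370 113 ; 380 114 ; 390 115 ;
```

Carton held square and centred (end edge at row 113, as predicted). Lowering.

Emit:
play_rows([
  {"wx": 0, "wy": 0, "wz": 0, "x": 1.3, "y": -0.7, "z": 30, "hand": 1},
  {"wx": 0, "wy": 0, "wz": 0, "x": 0, "y": 0, "z": 35, "hand": 1},
  {"wx": 0, "wy": 0, "wz": 0, "x": 0, "y": 0, "z": 35, "hand": 1},
  {"wx": 0, "wy": 0, "wz": 0, "x": 0, "y": 0, "z": 30, "hand": 1},
  {"wx": 0, "wy": 0, "wz": 0, "x": 0, "y": 0, "z": 20, "hand": 1},
])

```text
t: 47.12
ee_pos: [0.5523, -0.3575, 0.1529]
ee_rot: [-0.001, 0.0, 1.0, 0.001]
contact_force: [-0.2, -0.8, -2.2]
width: 0.0658
grasp_force: 51.3
```

Emit:
play_rows([
  {"wx": 0, "wy": 0, "wz": 0, "x": 0, "y": 0, "z": 15, "hand": 1},
  {"wx": 0, "wy": 0, "wz": 0, "x": 0, "y": 0, "z": 10, "hand": 1},
  {"wx": 0, "wy": 0, "wz": 0, "x": 0, "y": 0, "z": 6, "hand": 1},
  {"wx": 0, "wy": 0, "wz": 0, "x": 0, "y": 0, "z": 4, "hand": 1},
  {"wx": 0, "wy": 0, "wz": 0, "x": 0, "y": 0, "z": 0, "hand": 1},
])

```text
t: 47.75
ee_pos: [0.5528, -0.3585, 0.1197]
ee_rot: [0.0, 0.0, 1.0, -0.0]
contact_force: [0.1, -0.4, -2.4]
width: 0.0654
grasp_force: 51.3
```

Emit:
play_rows([
  {"wx": 0, "wy": 0, "wz": 0, "x": 0, "y": 0, "z": 2, "hand": 1},
  {"wx": 0, "wy": 0, "wz": 0, "x": 0, "y": 0, "z": 0, "hand": 1},
])

```text
t: 48.0
ee_pos: [0.5528, -0.3584, 0.1177]
ee_rot: [0.0, 0.0, 1.0, -0.0]
contact_force: [0.5, -0.4, -2.2]
width: 0.0654
grasp_force: 51.3
```

Emit:
play_rows([
  {"wx": 0, "wy": 0, "wz": 0, "x": 0, "y": 0.8, "z": 3, "hand": 1},
  {"wx": 0, "wy": 0, "wz": 0, "x": 0, "y": 0, "z": 3, "hand": 1},
  {"wx": 0, "wy": 0, "wz": 0, "x": 0, "y": 0, "z": 2, "hand": 1},
  {"wx": 0, "wy": 0, "wz": 0, "x": 0, "y": 0, "z": 1, "hand": 1},
  {"wx": 0, "wy": 0, "wz": 0, "x": 0, "y": 0, "z": 0, "hand": 1},
])

```text
t: 48.62
ee_pos: [0.5527, -0.3576, 0.1084]
ee_rot: [-0.0, 0.0, 1.0, 0.0]
contact_force: [-0.3, -0.1, -2.0]
width: 0.0657
grasp_force: 51.3
```

Emit:
play_rows([
  {"wx": 0, "wy": 0, "wz": 0, "x": 0, "y": 0, "z": 0.8, "hand": 1},
  {"wx": 0, "wy": 0, "wz": 0, "x": 0, "y": 0, "z": 0, "hand": 1},
])

```text
t: 48.88
ee_pos: [0.5527, -0.3576, 0.1077]
ee_rot: [-0.0, 0.0, 1.0, 0.0]
contact_force: [-0.3, -0.6, -1.4]
width: 0.0654
grasp_force: 51.3
```

Emit:
play_rows([
  {"wx": 0, "wy": 0, "wz": 0, "x": 0, "y": 0, "z": 0.8, "hand": 1},
  {"wx": 0, "wy": 0, "wz": 0, "x": 0, "y": 0, "z": 0, "hand": 1},
])

```text
t: 49.12
ee_pos: [0.5527, -0.3576, 0.1068]
ee_rot: [-0.0, 0.0, 1.0, 0.0]
contact_force: [-0.1, 0.0, -1.5]
width: 0.0653
grasp_force: 51.3
```

Emit:
play_rows([
  {"wx": 0, "wy": 0, "wz": 0, "x": 0, "y": 0, "z": 0.8, "hand": 1},
  {"wx": 0, "wy": 0, "wz": 0, "x": 0, "y": 0, "z": 0, "hand": 1},
])

```text
t: 49.38
ee_pos: [0.5527, -0.3576, 0.1062]
ee_rot: [0.0, 0.0, 1.0, -0.0]
contact_force: [0.2, -0.4, -0.9]
width: 0.0653
grasp_force: 51.2
```

Emit:
play_rows([
  {"wx": 0, "wy": 0, "wz": 0, "x": 0, "y": 0, "z": 0.8, "hand": 1},
  {"wx": 0, "wy": 0, "wz": 0, "x": 0, "y": 0, "z": 0, "hand": 1},
])

```text
t: 49.62
ee_pos: [0.5528, -0.3576, 0.1061]
ee_rot: [0.0, 0.0, 1.0, -0.0]
contact_force: [-2.5, 0.8, 5.0]
width: 0.0659
grasp_force: 52.0
```

Landed at z 106.1, as predicted. Releasing.

Emit:
play_rows([
  {"wx": 0, "wy": 0, "wz": 0, "x": 0, "y": 0, "z": 0.3, "hand": 1},
  {"wx": 0, "wy": 0, "wz": 0, "x": 0, "y": 0, "z": 0, "hand": -1},
  {"wx": 0, "wy": 0, "wz": 0, "x": 0, "y": 0, "z": 0, "hand": -1},
  {"wx": 0, "wy": 0, "wz": 0, "x": 0, "y": 0, "z": 0, "hand": -1},
  {"wx": 0, "wy": 0, "wz": 0, "x": 0, "y": 0, "z": 0, "hand": -1},
])

```text
t: 50.25
ee_pos: [0.5527, -0.3576, 0.1048]
ee_rot: [-0.0, 0.0, 1.0, 0.0]
contact_force: [0.3, 0.3, -0.1]
width: 0.0853
grasp_force: 0.0
```

Emit:
play_rows([
  {"wx": 0, "wy": 0, "wz": 0, "x": 0, "y": 0, "z": -10, "hand": -1},
  {"wx": 0, "wy": 0, "wz": 0, "x": 0, "y": 0, "z": -30, "hand": -1},
  {"wx": 0, "wy": 0, "wz": 0, "x": 0, "y": 0, "z": -45, "hand": -1},
  {"wx": 0, "wy": 0, "wz": 0, "x": 0, "y": 0, "z": -50, "hand": -1},
  {"wx": 0, "wy": 0, "wz": 0, "x": 0, "y": 0, "z": -45, "hand": -1},
])

```text
t: 50.88
ee_pos: [0.5528, -0.3576, 0.2879]
ee_rot: [0.001, 0.0, 1.0, -0.001]
contact_force: [1.2, -0.1, -0.6]
width: 0.0856
grasp_force: 0.0
```

Emit:
play_rows([
  {"wx": 0, "wy": 0, "wz": 0, "x": 0, "y": 0, "z": 0, "hand": -1},
  {"wx": 0, "wy": 0, "wz": 0, "x": 0, "y": 0, "z": 0, "hand": -1},
  {"wx": 0, "wy": 0, "wz": 0, "x": 0, "y": 0, "z": 0, "hand": -1},
])

```text
t: 51.25
ee_pos: [0.5521, -0.3571, 0.2834]
ee_rot: [-0.001, 0.0, 1.0, 0.001]
contact_force: [-0.4, -0.3, -0.5]
width: 0.0854
grasp_force: 0.0
```

Run:
```python
from h import *
s=st(); f=cam('scene'); c,r=reds(f,'blue',(225,250,300,310)); print('blue band',c,rr(r))
w=cam('wrist'); H,S,V=hsv(w); c,k=blob((H>45)&(H<80)&(S>150)&(V>50),(150,0,420,420)); print('green on pile',c,rr(rect(w,k,.1427)))
for z,n in((.1427,'top'),):
    kr=((H<25)&(S>90)&(V>40)); c,k=blob(kr,(150,0,420,420)); print(rr(rect(w,k,z)))
H,S,V=hsv(f); c,k=blob((H<25)&(S>90)&(V>80)|((S<90)&(V>150)),(215,235,275,295),0); print('blue kraft',c,rr(rect(f,k,.04)))
```

```text
t 51.25 pos [ 552.1 -357.1  283.4] yaw 179.95 Z [-0.002  0.002 -1.   ] F [-0.4 -0.3 -0.5] w 0.0854 g 0.0
blue band (263.79646017699116, 271.0693215339233) [array([ 642.7, -100.4]), array([18.8, 64.5]), 10.4]
green on pile (280.9895805739514, 256.9317439293598) [array([ 601.9, -358.7]), array([66. , 22.4]), 89.1]
[array([ 535.2, -358.1]), array([ 65.1, 108.6]), 89.7]
blue kraft (249.42185546386594, 256.04451112778196) [array([ 578.2, -112.8]), array([103. ,  66.7]), 9.9]
```

Run:
```python
from h import *
s=sensors.read_state()
plan([(596,-109,230,190,6),(596,-109,128,190,4)],-1,(*s['ee_pos']*1000,180))
```

```text
[{"wx":0,"wy":0,"wz":-1.7,"x":-7,"y":41,"z":9,"hand":-1},{"wx":0,"wy":0,"wz":-1.7,"x":-9,"y":41,"z":9,"hand":-1},{"wx":0,"wy":0,"wz":-1.7,"x":-10,"y":41,"z":9,"hand":-1},{"wx":0,"wy":0,"wz":-1.6,"x":-11,"y":41,"z":9,"hand":-1},{"wx":0,"wy":0,"wz":-1.7,"x":-12,"y":40,"z":9,"hand":-1}]
[{"wx":0,"wy":0,"wz":-1.6,"x":-12.8,"y":40.1,"z":8.5,"hand":-1},{"wx":0,"wy":0,"wz":-0.0,"x":0,"y":0,"z":25,"hand":-1},{"wx":0,"wy":0,"wz":-0.0,"x":0,"y":0,"z":26,"hand":-1},{"wx":0,"wy":0,"wz":-0.0,"x":0,"y":0,"z":25,"hand":-1},{"wx":0,"wy":0,"wz":-0.0,"x":-0.0,"y":-0.0,"z":26.0,"hand":-1}]
end [ 596. -109.  128.] 190.0 10
```

Emit:
play_rows([
  {"wx": 0, "wy": 0, "wz": -1.7, "x": -7, "y": 41, "z": 0, "hand": -1},
  {"wx": 0, "wy": 0, "wz": -1.7, "x": -9, "y": 41, "z": 0, "hand": -1},
  {"wx": 0, "wy": 0, "wz": -1.7, "x": -10, "y": 41, "z": 0, "hand": -1},
  {"wx": 0, "wy": 0, "wz": -1.6, "x": -11, "y": 41, "z": 20, "hand": -1},
  {"wx": 0, "wy": 0, "wz": -1.7, "x": -12, "y": 40, "z": 20, "hand": -1},
])

```text
t: 51.98
ee_pos: [0.5897, -0.1495, 0.244]
ee_rot: [-0.0, -0.073, 0.997, 0.0]
contact_force: [0.3, 0.1, -0.5]
width: 0.0851
grasp_force: 0.0
```

Emit:
play_rows([
  {"wx": 0, "wy": 0, "wz": -1.6, "x": -12.8, "y": 40.1, "z": 20, "hand": -1},
  {"wx": 0, "wy": 0, "wz": 0, "x": 0, "y": 0, "z": 25, "hand": -1},
  {"wx": 0, "wy": 0, "wz": 0, "x": 0, "y": 0, "z": 25, "hand": -1},
  {"wx": 0, "wy": 0, "wz": 0, "x": 0, "y": 0, "z": 25, "hand": -1},
  {"wx": 0, "wy": 0, "wz": 0, "x": 0, "y": 0, "z": 20, "hand": -1},
])

```text
t: 52.6
ee_pos: [0.5958, -0.109, 0.128]
ee_rot: [-0.001, -0.087, 0.996, 0.001]
contact_force: [-0.5, 0.9, -0.6]
width: 0.085
grasp_force: 0.0
```

Emit:
play_rows([
  {"wx": 0, "wy": 0, "wz": 0, "x": 0, "y": 0, "z": 0, "hand": -1},
  {"wx": 0, "wy": 0, "wz": 0, "x": 0, "y": 0, "z": 0, "hand": -1},
  {"wx": 0, "wy": 0, "wz": 0, "x": 0, "y": 0, "z": 0, "hand": -1},
  {"wx": 0, "wy": 0, "wz": 0, "x": 0, "y": 0, "z": 0, "hand": -1},
])

```text
t: 53.1
ee_pos: [0.597, -0.1095, 0.1309]
ee_rot: [0.001, -0.087, 0.996, -0.0]
contact_force: [-0.3, -0.3, -0.1]
width: 0.0854
grasp_force: 0.0
```

Run:
```python
from h import *
s=st(); w=under('blue'); H,S,V=hsv(w)
print('pred corners',[np.round(proj(w,(np.array([596+np.cos(.1745)*dx-np.sin(.1745)*dy,-109+np.sin(.1745)*dx+np.cos(.1745)*dy,40]))/1e3)) for dx in(-70,70) for dy in(-33,33)])
```

```text
t 53.1 pos [ 597.  -109.5  130.9] yaw -170.04 Z [ 0.001 -0.001 -1.   ] F [-0.3 -0.3 -0.1] w 0.0854 g 0.0
kraft [array([ 578.7, -109.9]), array([105.4,  65.4]), 10.3] px (234, 106, 108, 160)
band (288.581391012493, 281.66101062837964) [array([642.8, -98. ]), array([22.4, 66.4]), 10.0]
pred corners [array([230., 106.]), array([339., 106.]), array([238., 309.]), array([331., 309.])]
```

Blue centre is (595.7,-107), yaw 10. Shift and descend.

Emit:
play_rows([
  {"wx": 0, "wy": 0, "wz": 0, "x": 0.9, "y": 2.7, "z": 28, "hand": -1},
  {"wx": 0, "wy": 0, "wz": 0, "x": 0, "y": 0, "z": 28, "hand": -1},
  {"wx": 0, "wy": 0, "wz": 0, "x": 0, "y": 0, "z": 28, "hand": -1},
  {"wx": 0, "wy": 0, "wz": 0, "x": 0, "y": 0, "z": 20, "hand": -1},
  {"wx": 0, "wy": 0, "wz": 0, "x": 0, "y": 0, "z": 12, "hand": -1},
])

```text
t: 53.78
ee_pos: [0.5949, -0.1067, 0.0132]
ee_rot: [-0.0, -0.087, 0.996, 0.0]
contact_force: [-0.7, 0.4, 0.7]
width: 0.0855
grasp_force: 0.0
```

Emit:
play_rows([
  {"wx": 0, "wy": 0, "wz": 0, "x": 0, "y": 0, "z": 7, "hand": -1},
  {"wx": 0, "wy": 0, "wz": 0, "x": 0, "y": 0, "z": 0, "hand": -1},
  {"wx": 0, "wy": 0, "wz": 0, "x": 0, "y": 0, "z": 0, "hand": -1},
  {"wx": 0, "wy": 0, "wz": 0, "x": 0, "y": 0, "z": 0, "hand": -1},
])

```text
t: 54.28
ee_pos: [0.5957, -0.107, 0.0078]
ee_rot: [0.001, -0.087, 0.996, -0.0]
contact_force: [-0.0, 0.8, 0.2]
width: 0.0856
grasp_force: 0.0
```

Emit:
play_rows([
  {"wx": 0, "wy": 0, "wz": 0, "x": 0, "y": 0, "z": 4, "hand": -1},
  {"wx": 0, "wy": 0, "wz": 0, "x": 0, "y": 0, "z": 0, "hand": -1},
  {"wx": 0, "wy": 0, "wz": 0, "x": 0, "y": 0, "z": 0, "hand": 1},
  {"wx": 0, "wy": 0, "wz": 0, "x": 0, "y": 0, "z": 0, "hand": 1},
  {"wx": 0, "wy": 0, "wz": 0, "x": 0, "y": 0, "z": 0, "hand": 1},
])

```text
t: 54.9
ee_pos: [0.5954, -0.1069, 0.0032]
ee_rot: [0.0, -0.087, 0.996, -0.0]
contact_force: [0.8, 0.9, 1.8]
width: 0.0652
grasp_force: 51.9
```

Emit:
play_rows([
  {"wx": 0, "wy": 0, "wz": 0, "x": 0, "y": 0, "z": 0, "hand": 1},
  {"wx": 0, "wy": 0, "wz": 0, "x": 0, "y": 0, "z": 0, "hand": 1},
  {"wx": 0, "wy": 0, "wz": 0, "x": 0, "y": 0, "z": 0, "hand": 1},
])

```text
t: 55.28
ee_pos: [0.5954, -0.1069, 0.0032]
ee_rot: [0.0, -0.087, 0.996, -0.0]
contact_force: [-1.0, 1.1, 2.4]
width: 0.0657
grasp_force: 51.9
```

Emit:
play_rows([
  {"wx": 0, "wy": 0, "wz": 0, "x": 0, "y": 0, "z": -10, "hand": 1},
  {"wx": 0, "wy": 0, "wz": 0, "x": 0, "y": 0, "z": -40, "hand": 1},
  {"wx": 0, "wy": 0, "wz": 0, "x": 0, "y": 0, "z": -60, "hand": 1},
  {"wx": 0, "wy": 0, "wz": 0, "x": 0, "y": 0, "z": -60, "hand": 1},
  {"wx": 0, "wy": 0, "wz": 0, "x": 0, "y": 0, "z": -60, "hand": 1},
])

```text
t: 55.9
ee_pos: [0.5944, -0.1067, 0.2347]
ee_rot: [-0.001, -0.087, 0.996, 0.0]
contact_force: [2.2, -0.2, -3.0]
width: 0.0651
grasp_force: 51.8
```

Emit:
play_rows([
  {"wx": 0, "wy": 0, "wz": 0, "x": 0, "y": 0, "z": -60, "hand": 1},
  {"wx": 0, "wy": 0, "wz": 0, "x": 0, "y": 0, "z": 0, "hand": 1},
  {"wx": 0, "wy": 0, "wz": 0, "x": 0, "y": 0, "z": 0, "hand": 1},
  {"wx": 0, "wy": 0, "wz": 0, "x": 0, "y": 0, "z": 0, "hand": 1},
])

```text
t: 56.4
ee_pos: [0.594, -0.1065, 0.2902]
ee_rot: [-0.002, -0.087, 0.996, 0.001]
contact_force: [-1.0, -0.1, -3.5]
width: 0.0655
grasp_force: 52.0
```

Run:
```python
from h import *
s=st()
plan([(552.8,-357.5,302,180,9)],1,(*s['ee_pos']*1000,yaw_of(s)%360))
```

```text
t 56.4 pos [ 594.  -106.5  290.2] yaw -170.05 Z [-0.005  0.002 -1.   ] F [-1.  -0.1 -3.5] w 0.0655 g 52.0
[{"wx":0,"wy":0,"wz":1.1,"x":9,"y":-27,"z":-1,"hand":1},{"wx":0,"wy":0,"wz":1.1,"x":9,"y":-27,"z":-1,"hand":1},{"wx":0,"wy":0,"wz":1.1,"x":8,"y":-27,"z":-1,"hand":1},{"wx":0,"wy":0,"wz":1.1,"x":8,"y":-27,"z":-1,"hand":1},{"wx":0,"wy":0,"wz":1.1,"x":7,"y":-27,"z":-2,"hand":1}]
[{"wx":0,"wy":0,"wz":1.1,"x":7,"y":-27,"z":-1,"hand":1},{"wx":0,"wy":0,"wz":1.1,"x":6,"y":-28,"z":-2,"hand":1},{"wx":0,"wy":0,"wz":1.1,"x":6,"y":-28,"z":-1,"hand":1},{"wx":0,"wy":0,"wz":1.2,"x":5.2,"y":-27.6,"z":-1.8,"hand":1}]
end [ 552.8 -357.5  302. ] 180.0 9
```

Emit:
play_rows([
  {"wx": 0, "wy": 0, "wz": 1.1, "x": 9, "y": -27, "z": -1, "hand": 1},
  {"wx": 0, "wy": 0, "wz": 1.1, "x": 9, "y": -27, "z": -1, "hand": 1},
  {"wx": 0, "wy": 0, "wz": 1.1, "x": 8, "y": -27, "z": -1, "hand": 1},
  {"wx": 0, "wy": 0, "wz": 1.1, "x": 8, "y": -27, "z": -1, "hand": 1},
  {"wx": 0, "wy": 0, "wz": 1.1, "x": 7, "y": -27, "z": -2, "hand": 1},
])

```text
t: 57.02
ee_pos: [0.5719, -0.2467, 0.2965]
ee_rot: [-0.002, -0.039, 0.999, 0.001]
contact_force: [0.6, 0.4, -2.8]
width: 0.0652
grasp_force: 51.9
```

Emit:
play_rows([
  {"wx": 0, "wy": 0, "wz": 1.1, "x": 7, "y": -27, "z": -1, "hand": 1},
  {"wx": 0, "wy": 0, "wz": 1.1, "x": 6, "y": -28, "z": -2, "hand": 1},
  {"wx": 0, "wy": 0, "wz": 1.1, "x": 6, "y": -28, "z": -1, "hand": 1},
  {"wx": 0, "wy": 0, "wz": 1.2, "x": 5.2, "y": -27.6, "z": -1.8, "hand": 1},
  {"wx": 0, "wy": 0, "wz": 0, "x": 0, "y": 0, "z": 0, "hand": 1},
])

```text
t: 57.65
ee_pos: [0.5531, -0.3602, 0.303]
ee_rot: [-0.001, 0.002, 1.0, 0.001]
contact_force: [0.2, -1.0, -3.7]
width: 0.0653
grasp_force: 51.9
```

Emit:
play_rows([
  {"wx": 0, "wy": 0, "wz": 0, "x": 0, "y": 0, "z": 0, "hand": 1},
  {"wx": 0, "wy": 0, "wz": 0, "x": 0, "y": 0, "z": 0, "hand": 1},
  {"wx": 0, "wy": 0, "wz": 0, "x": 0, "y": 0, "z": 0, "hand": 1},
])

```text
t: 58.02
ee_pos: [0.5544, -0.3571, 0.305]
ee_rot: [0.0, -0.0, 1.0, 0.0]
contact_force: [0.4, 0.6, -2.3]
width: 0.0655
grasp_force: 51.9
```

Run:
```python
from h import *
heldpile()
```

```text
t 58.02 pos [ 554.4 -357.1  305. ] yaw -179.98 Z [ 0.  0. -1.] F [ 0.4  0.6 -2.3] w 0.0655 g 51.9
pred corners [array([166., 113.]), array([404., 113.])]
125 163 398 236 ; 135 166 396 231 ; 150 167 395 229 ; 170 169 393 85 ; 190 171 392 84 ; 
180 114 ; 190 113 ; 200 113 ; 370 112 ; 380 113 ; 390 114 ;
```

Square and centred again. Lowering; landing expected near z 146.

Emit:
play_rows([
  {"wx": 0, "wy": 0, "wz": 0, "x": 1.4, "y": 0.3, "z": 30, "hand": 1},
  {"wx": 0, "wy": 0, "wz": 0, "x": 0, "y": 0, "z": 35, "hand": 1},
  {"wx": 0, "wy": 0, "wz": 0, "x": 0, "y": 0, "z": 30, "hand": 1},
  {"wx": 0, "wy": 0, "wz": 0, "x": 0, "y": 0, "z": 25, "hand": 1},
  {"wx": 0, "wy": 0, "wz": 0, "x": 0, "y": 0, "z": 15, "hand": 1},
])

```text
t: 58.7
ee_pos: [0.5524, -0.3568, 0.1685]
ee_rot: [-0.001, 0.0, 1.0, 0.001]
contact_force: [-0.4, -0.2, -2.3]
width: 0.0653
grasp_force: 51.9
```

Emit:
play_rows([
  {"wx": 0, "wy": 0, "wz": 0, "x": 0, "y": 0, "z": 6, "hand": 1},
  {"wx": 0, "wy": 0, "wz": 0, "x": 0, "y": 0, "z": 4, "hand": 1},
  {"wx": 0, "wy": 0, "wz": 0, "x": 0, "y": 0, "z": 0, "hand": 1},
  {"wx": 0, "wy": 0, "wz": 0, "x": 0, "y": 0, "z": 0, "hand": 1},
])

```text
t: 59.2
ee_pos: [0.553, -0.3579, 0.1607]
ee_rot: [0.001, 0.0, 1.0, -0.001]
contact_force: [0.0, 0.2, -3.4]
width: 0.0652
grasp_force: 51.9
```

Emit:
play_rows([
  {"wx": 0, "wy": 0, "wz": 0, "x": 0, "y": 0.3, "z": 4, "hand": 1},
  {"wx": 0, "wy": 0, "wz": 0, "x": 0, "y": 0, "z": 3, "hand": 1},
  {"wx": 0, "wy": 0, "wz": 0, "x": 0, "y": 0, "z": 3, "hand": 1},
  {"wx": 0, "wy": 0, "wz": 0, "x": 0, "y": 0, "z": 2, "hand": 1},
  {"wx": 0, "wy": 0, "wz": 0, "x": 0, "y": 0, "z": 0, "hand": 1},
])

```text
t: 59.82
ee_pos: [0.5526, -0.3572, 0.1475]
ee_rot: [-0.0, 0.0, 1.0, 0.0]
contact_force: [-0.7, 0.2, -3.9]
width: 0.0656
grasp_force: 51.9
```

Emit:
play_rows([
  {"wx": 0, "wy": 0, "wz": 0, "x": 0, "y": 0, "z": 0.8, "hand": 1},
  {"wx": 0, "wy": 0, "wz": 0, "x": 0, "y": 0, "z": 0, "hand": 1},
])

```text
t: 60.08
ee_pos: [0.5527, -0.3573, 0.147]
ee_rot: [0.0, 0.0, 1.0, -0.0]
contact_force: [-1.1, -0.0, -2.8]
width: 0.0654
grasp_force: 51.9
```

Emit:
play_rows([
  {"wx": 0, "wy": 0, "wz": 0, "x": 0, "y": 0, "z": 0.8, "hand": 1},
  {"wx": 0, "wy": 0, "wz": 0, "x": 0, "y": 0, "z": 0, "hand": 1},
])

```text
t: 60.32
ee_pos: [0.5527, -0.3573, 0.1462]
ee_rot: [-0.0, 0.0, 1.0, 0.0]
contact_force: [-1.1, -0.5, -2.6]
width: 0.065
grasp_force: 51.9
```

Emit:
play_rows([
  {"wx": 0, "wy": 0, "wz": 0, "x": 0, "y": 0, "z": 0.8, "hand": 1},
  {"wx": 0, "wy": 0, "wz": 0, "x": 0, "y": 0, "z": 0, "hand": 1},
])

```text
t: 60.58
ee_pos: [0.5528, -0.3573, 0.1459]
ee_rot: [0.0, 0.0, 1.0, -0.0]
contact_force: [-0.9, 0.4, -0.3]
width: 0.0651
grasp_force: 52.3
```

Emit:
play_rows([
  {"wx": 0, "wy": 0, "wz": 0, "x": 0, "y": 0, "z": 0.6, "hand": 1},
  {"wx": 0, "wy": 0, "wz": 0, "x": 0, "y": 0, "z": 0, "hand": 1},
])

```text
t: 60.82
ee_pos: [0.5528, -0.3573, 0.1459]
ee_rot: [0.0, 0.0, 1.0, -0.0]
contact_force: [-1.0, 2.0, 5.2]
width: 0.0658
grasp_force: 52.9
```

Landed. Release, rise and check.

Emit:
play_rows([
  {"wx": 0, "wy": 0, "wz": 0, "x": 0, "y": 0, "z": 0, "hand": -1},
  {"wx": 0, "wy": 0, "wz": 0, "x": 0, "y": 0, "z": 0, "hand": -1},
  {"wx": 0, "wy": 0, "wz": 0, "x": 0, "y": 0, "z": 0, "hand": -1},
  {"wx": 0, "wy": 0, "wz": 0, "x": 0, "y": 0, "z": 0, "hand": -1},
])

```text
t: 61.32
ee_pos: [0.5527, -0.3573, 0.1446]
ee_rot: [-0.0, 0.0, 1.0, 0.0]
contact_force: [-0.3, -0.3, -0.4]
width: 0.0853
grasp_force: 0.0
```

Emit:
play_rows([
  {"wx": 0, "wy": 0, "wz": 0, "x": 0, "y": 0, "z": -10, "hand": -1},
  {"wx": 0, "wy": 0, "wz": 0, "x": 0, "y": 0, "z": -30, "hand": -1},
  {"wx": 0, "wy": 0, "wz": 0, "x": 0, "y": 0, "z": -50, "hand": -1},
  {"wx": 0, "wy": 0, "wz": 0, "x": 0, "y": 0, "z": -50, "hand": -1},
  {"wx": 0, "wy": 0, "wz": 0, "x": 0, "y": 0, "z": -20, "hand": -1},
])

```text
t: 61.95
ee_pos: [0.5536, -0.358, 0.31]
ee_rot: [0.003, 0.0, 1.0, -0.002]
contact_force: [0.3, -0.7, -0.0]
width: 0.0852
grasp_force: 0.0
```

Emit:
play_rows([
  {"wx": 0, "wy": 0, "wz": 0, "x": 0, "y": 0, "z": 0, "hand": -1},
  {"wx": 0, "wy": 0, "wz": 0, "x": 0, "y": 0, "z": 0, "hand": -1},
  {"wx": 0, "wy": 0, "wz": 0, "x": 0, "y": 0, "z": 0, "hand": -1},
  {"wx": 0, "wy": 0, "wz": 0, "x": 0, "y": 0, "z": 0, "hand": -1},
])

```text
t: 62.45
ee_pos: [0.5524, -0.357, 0.3035]
ee_rot: [-0.001, 0.0, 1.0, 0.001]
contact_force: [-0.2, -0.6, -0.7]
width: 0.0855
grasp_force: 0.0
```

Run:
```python
from h import *
s=st(); w=cam('wrist'); H,S,V=hsv(w); c,k=blob((H>100)&(H<130)&(S>150)&(V>60),(170,200,400,330)); print('blue band on pile',c,rr(rect(w,k,.1827)))
c,k=blob((H<25)&(S>90)&(V>40),(150,0,420,420)); print('kraft top',rr(rect(w,k,.1827)))
g=cam('side'); Hg,Sg,Vg=hsv(g); b,k2=blob((Hg>4)&(Hg<18)&(Sg>190)&(Vg>120),(150,315,195,350)); print('scanner top',b,rr(rect(g,k2,.124)))
f=cam('scene'); H,S,V=hsv(f)
def near(n,m,bx,ff,pt): 
    c,k=blob(m,bx); print(n,np.round(c,1),cv2.contourArea(k),'pred',np.round(proj(ff,pt),1))
near('red side',((Hg<5)|(Hg>172))&(Sg>160)&(Vg>60),(310,150,370,215),g,(.5048,-.3245,.083))
near('green side',(Hg>45)&(Hg<80)&(Sg>140)&(Vg>40),(295,150,345,215),g,(.6008,-.3245,.123))
near('green scene',(H>45)&(H<75)&(S>150),(150,230,230,330),f,(.6018,-.3245,.123))
near('blue scene top',(H>100)&(H<130)&(S>150),(150,230,185,290),f,(.6018,-.3575,.1827))
```

```text
t 62.45 pos [ 552.4 -357.   303.5] yaw 179.96 Z [-0.002  0.002 -1.   ] F [-0.2 -0.6 -0.7] w 0.0855 g 0.0
blue band on pile (281.99348534201954, 266.43330231115243) [array([ 601.6, -358. ]), array([22.7, 65.8]), 1.0]
kraft top [array([ 534.9, -358.3]), array([107.8,  65.7]), 0.4]
scanner top (170.1615969581749, 333.3681875792142) [array([540.9, 368.6]), array([30. , 42.7]), 78.1]
red side [347.8 154.5] 67.5 pred [339.1 201.2]
green side [312.3 182.9] 46.0 pred [312.3 183. ]Traceback (most recent call last):
  File "<stdin>", line 10, in <module>
  File "<stdin>", line 7, in near
  File "h.py", line 19, in blob
    k=max(cs,key=cv2.contourArea); mo=cv2.moments(k); return (mo['m10']/mo['m00'],mo['m01']/mo['m00']),k
ValueError: max() iterable argument is empty
```

The stack is in line at the expected height, and the scanner is in its holder. Handing in.

```bash
python3 -c "
from plant import workorder; print(workorder.sign_off())"
```

```text
the job is handed in; nothing more can be done
None
```

I held the scanner over the bay label, then red, green and blue (no yellow carton was there), stood it back in its holder nose down, stacked the three cartons in line on the pile, and handed the job in; nothing in the scene confirmed the reads, and sign-off returned no verdict.

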